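# Rebuild a slip clutch on its hub

## Robot

A 7-joint arm with a two-finger parallel gripper is mounted at the origin on the work surface. World frame = base frame: x ahead of the robot, y to its left, z up, the work surface at z = 0. Lengths are in mm, angles in rad, forces in N, time in s.
With the tool pointing down it reaches from about 400 to 875 mm from the base axis. Payload 4.4 kg.
Tool frame: the origin (TCP) lies where the fingers leave the gripper's body, on its centre line; the fingertips stand 73 mm ahead of it and the grasp point (between the pads) lies 54 mm ahead of it; z points along the fingers, y is the direction in which the jaws open and shut (so a half turn about z gives the same grasp; the last joint's range is limited). The gripper opens to 85 mm and grips with 20 to 120 N. Pads are 22 mm wide; open, the fingers measure 114 mm over their backs; the gripper's body (76 mm by 85 mm) begins 54 mm behind the grasp point. The pads swing forward as they close: fully open they stand 13 mm farther back than shut.
Start: joints at [-1.385, 0.628, 0.038, 1.517, -0.027, 0.996, -0.02], TCP at [161.923, 629.522, 303.913] pointing down, gripper open.
Joint ranges: [-3.06, 3.06], [-0.37, 2.12], [-1.25, 1.32], [0.18, 2.47], [-1.1, 4.24], [0.23, 1.98], [-2.94, 2.94]. Speed limits (rad/s): [2.57, 2.57, 3.14, 3.14, 3.14, 3.14, 3.14].

## Interface

Orientations are given as [roll, pitch, yaw] about the fixed x, y, z axes, in that order (R = Rz(yaw) Ry(pitch) Rx(roll)).
In Python, from plant import manip, eyes gives the robot as it stands. The module is installed in compiled form; this text tells all that it offers.
- The arm moves only by the tool arm_command, never from a script. Its arguments are lists of equal length, an entry for each row: "xyz": the shift along the tool's x, y, z in mm, a list of three; "twist": the turn, a rotation vector about the tool's x, y, z in degrees, a list of three; "grip": the opening, from -1 (shut) to 1 (fully open). In form: {"xyz": [[x, y, z], ...], "twist": [[rx, ry, rz], ...], "grip": [grip, ...]}. A call has exactly 5 rows; each row is the pose to reach, as a shift and turn from the pose measured when the call began, along the tool's axes at that moment; what a row does not reach only later rows make up. A row lasts 1/10 s, in which the tool goes at most 50 mm and 8.59 degrees, less where a joint would pass 70% of its speed; a pose out of reach is approached as far as the arm can. A call with a gripper value outside its range is refused whole. The fingers move at their own pace and stop on an object; the grip force is fixed at half the most. Time passes only in rows, so rows that repeat a pose let the fingers close, or fill a call up. It gives the time, the measured TCP pose, the force and the opening at its end, in the units of the state.
- manip.sense(): the state, without advancing time (a new reading comes with each control period).
- eyes.snapshot(name): name is "side" or "top" or "wrist"; returns a dict with "img" (384x512x3 uint8, blue, green, red), "fx", "fy", "cx", "cy" (pixels), "rvec" (rotation vector, rad) and "tvec" (3), from world to camera coordinates, as OpenCV has them. Camera axes: x right, y down, z forward; pixel columns grow to the right and rows downward; lengths in mm; the calibration is good to about 2 mm. A picture is of the moment at which its call begins. There is no depth.
- manip.job_done(): hands the job in, once; it reports no verdict.
The state is a dict: "time": time; "joints": joint angles; "joint_vel": joint speeds; "tau": joint torques, N m; "tcp_pos": TCP position; "ee_rot": TCP orientation; "contact_force": force on the tool from outside, world axes, zero at the start; "wrist_torque": the same for the moment, N m; "finger_gap": opening from 0.0 (shut) to 1.0 (fully open).
Only numpy, scipy, OpenCV 4.12 (cv2) and the standard library are available. Lean on these libraries where they do the work, as an engineer would, in place of code of your own. Each camera call takes 0.05 s, during which the arm holds its last target.

## Task

Reassemble the core drill's slip clutch on the hub that stands in the drill-press vise: slide one friction lining down onto the hub's flange, then the gear, then the other friction lining, and last the pressure plate with its raised boss upwards, each lying flat on the part below it. Lower each part down the hub rather than letting it drop, and leave the spray can, the tray and the screwdriver where they are.

Things in the scene. Friction and masses are not known exactly. Their poses are not given: they have to be found in the camera images.
- hub_seat (a point): Steel clutch hub, upright in a low fixed vise. Point: on the hub axis (z up), on top of its flange (56 mm across), where the first part rests; about 70 mm above the bench. Above it a sleeve, 30 mm diameter, 42 mm tall, then a 6 mm taper to 20 mm at the tip. Vise jaw tops 18 mm below it, 80 mm wide (y), 39 mm each way in x; vise base -87 to +63 mm in x; screw handle to -108 mm in x, 44 mm high.
- lining_a_mid (a point): First of two identical, interchangeable friction linings: a flat dark brown ring with six fine radial grooves, 54 mm outside, 33 mm bore, 6 mm thick, 30 g. Starts flat on the bench, right way up. Origin: on the axis, half-way up; z up; yaw does not matter. Take it from above by the outside edge.
- lining_b_mid (a point): Second of the two identical friction linings: a flat dark brown ring, 54 mm outside, 33 mm bore, 6 mm thick, 30 g. Starts flat on the bench, right way up. Origin: on the axis, half-way up; z up; yaw does not matter. Take it from above by the outside edge.
- drive_gear_mid (a point): The clutch gear: a steel spur gear with 30 teeth and a bronze bush in its bore, 64 mm over the teeth, 33 mm bore, 12 mm thick, about 200 g. Starts flat on the bench, right way up. Origin: on the axis, half-way up; z up; yaw does not matter. Take it from above by the outside edge.
- pressure_plate_mid (a point): The pressure plate: a plain steel stepped ring without teeth, 54 mm outside over its lower 8 mm, with a raised boss 43 mm across on top; 12 mm high in all, 33 mm bore, about 130 g. Starts flat on the bench, right way up. Origin: on the axis, half-way up; z up; yaw does not matter. Take it from above by the outside edge.
- spray_can: A bystander: an upright spray can, 52 mm in diameter, 171 mm tall. Origin at the centre of its underside.
- parts_tray: A bystander: a shallow grey tray, 130 mm (x) by 100 mm (y), 24 mm high, with the clutch's setting nut and disc springs, not needed yet. Origin at the centre of its underside.
- screwdriver: A bystander: a screwdriver lying on the bench, 210 mm long along its x axis, handle (26 mm thick) towards -x. Origin at mid-length, on its underside.
There are look-alikes about, which are no part of the job. What is shaped like the part that bears drive_gear_mid but blue is not meant.

How it is judged (in metres and radians):
On the way, in this order (a step that is already met when the one before it is completed fails the run):
1. one friction lining lies flat on the hub's flange (((horizontal distance between lining_a_mid and hub_seat below 0.004 m and z of lining_a_mid in the frame of hub_seat between 0.0005 and 0.0055 m and angle between lining_a_mid's own z axis and vertical below 0.08 rad) or (horizontal distance between lining_b_mid and hub_seat below 0.004 m and z of lining_b_mid in the frame of hub_seat between 0.0005 and 0.0055 m and angle between lining_b_mid's own z axis and vertical below 0.08 rad))), for 0.2 s.
2. the gear lies flat on that lining (((horizontal distance between lining_a_mid and hub_seat below 0.004 m and z of lining_a_mid in the frame of hub_seat between 0.0005 and 0.0055 m and angle between lining_a_mid's own z axis and vertical below 0.08 rad) or (horizontal distance between lining_b_mid and hub_seat below 0.004 m and z of lining_b_mid in the frame of hub_seat between 0.0005 and 0.0055 m and angle between lining_b_mid's own z axis and vertical below 0.08 rad)) and horizontal distance between drive_gear_mid and hub_seat below 0.004 m and z of drive_gear_mid in the frame of hub_seat between 0.0095 and 0.0145 m and angle between drive_gear_mid's own z axis and vertical below 0.08 rad), for 0.2 s.
3. the other friction lining lies flat on the gear ((((horizontal distance between lining_a_mid and hub_seat below 0.004 m and z of lining_a_mid in the frame of hub_seat between 0.0005 and 0.0055 m and angle between lining_a_mid's own z axis and vertical below 0.08 rad) and (horizontal distance between lining_b_mid and hub_seat below 0.004 m and z of lining_b_mid in the frame of hub_seat between 0.0185 and 0.0235 m and angle between lining_b_mid's own z axis and vertical below 0.08 rad)) or ((horizontal distance between lining_b_mid and hub_seat below 0.004 m and z of lining_b_mid in the frame of hub_seat between 0.0005 and 0.0055 m and angle between lining_b_mid's own z axis and vertical below 0.08 rad) and (horizontal distance between lining_a_mid and hub_seat below 0.004 m and z of lining_a_mid in the frame of hub_seat between 0.0185 and 0.0235 m and angle between lining_a_mid's own z axis and vertical below 0.08 rad))) and horizontal distance between drive_gear_mid and hub_seat below 0.004 m and z of drive_gear_mid in the frame of hub_seat between 0.0095 and 0.0145 m and angle between drive_gear_mid's own z axis and vertical below 0.08 rad), for 0.2 s.
4. the pressure plate lies flat on the upper lining (all of step 3 and horizontal distance between pressure_plate_mid and hub_seat below 0.004 m and z of pressure_plate_mid in the frame of hub_seat between 0.0275 and 0.0325 m and angle between pressure_plate_mid's own z axis and vertical below 0.08 rad), for 0.2 s.
At the end, for the whole second after the job is handed in: From the hub's flange upwards: one friction lining, the gear, the other friction lining, the pressure plate (boss up), each centred on the hub within 4 mm, within 2.5 mm of its height when fully down (middles 3, 12, 21 and 30 mm above the flange), level within 0.08 rad, and at rest (under 0.02 m/s) (all of step 4 and linear speed of each of lining_a, lining_b, drive_gear, pressure_plate below 0.02 m/s); the robot touches nothing.
It fails at once if a part is let drop down the hub (over 0.6 m/s, a free fall of about 18 mm) ((horizontal distance between lining_a_mid and hub_seat below 0.008 m and z of lining_a_mid in the frame of hub_seat below 0.05 m and linear speed of lining_a above 0.6 m/s) or (horizontal distance between lining_b_mid and hub_seat below 0.008 m and z of lining_b_mid in the frame of hub_seat below 0.05 m and linear speed of lining_b above 0.6 m/s) or (horizontal distance between drive_gear_mid and hub_seat below 0.008 m and z of drive_gear_mid in the frame of hub_seat below 0.05 m and linear speed of drive_gear above 0.6 m/s) or (horizontal distance between pressure_plate_mid and hub_seat below 0.008 m and z of pressure_plate_mid in the frame of hub_seat below 0.05 m and linear speed of pressure_plate above 0.6 m/s)).
It fails at once if the spray can, the tray or the screwdriver is moved more than 30 mm, or the can tipped (distance of any of spray_can, parts_tray, screwdriver from where it was at the start of the episode above 0.03 m or angle between spray_can's own z axis and vertical above 0.5 rad).
It also fails if it takes over 104 s, if anything falls off the work surface, if the arm or the gripper's body presses on something with over 40 N, if the wrist force passes 120 N, or if a joint passes its speed limit or range.

## Working session

There is one attempt and no reset: what is moved stays moved. The work goes in short steps, Python scripts to look and compute and a tool call to move; the robot and the scene stay as the last step left them, time stands still between calls to the robot, and variables do not carry over. Pictures are saved under pics/ and viewed, and the job is handed in when it is done.

Besides the shell and the picture viewer there is one more tool, called after "Call:" as name(argument=value, ...) on one line, values as JSON. arm_command: Moves the arm, as the interface text tells. Its arguments: {"type":"object","properties":{"xyz":{"type":"array","items":{"type":"array","items":{"type":"number"}}},"twist":{"type":"array","items":{"type":"array","items":{"type":"number"}}},"grip":{"type":"array","items":{"type":"number"}}},"required":["xyz","twist","grip"]}

```bash
mkdir -p pics; cat > h.py <<'E'
import numpy as np, cv2
from plant import manip, eyes
def snap(n,f):
    s=eyes.snapshot(n); cv2.imwrite('pics/'+f+'.png',s['img']); 
    import pickle; pickle.dump(s,open('pics/'+f+'.pkl','wb')); return s
def load(f):
    import pickle; return pickle.load(open('pics/'+f+'.pkl','rb'))
def K(s): return np.array([[s['fx'],0,s['cx']],[0,s['fy'],s['cy']],[0,0,1.]])
def p2w(s,uv,z):
    R=cv2.Rodrigues(np.array(s['rvec'],float))[0]; t=np.array(s['tvec'],float).ravel()
    C=-R.T@t; d=R.T@np.linalg.inv(K(s))@np.array([uv[0],uv[1],1.])
    return C+d*(z-C[2])/d[2]
def w2p(s,P):
    return cv2.projectPoints(np.array(P,float).reshape(-1,1,3),np.array(s['rvec'],float),np.array(s['tvec'],float),K(s),None)[0].reshape(-1,2)
E
python3 - <<'E'
from h import *
for n in ['side','top','wrist']:
    s=snap(n,n+'0'); R=cv2.Rodrigues(np.array(s['rvec'],float))[0]; print(n,s['fx'],s['cx'],s['cy'],-R.T@np.array(s['tvec']).ravel(),R[2])
print(manip.sense())
E
```

```text
side 401.2792059490737 253.52609835043896 193.67480029414244 [391.46690183 910.36089084 898.80756451] [ 0.12824788 -0.74529858 -0.65428015]
top 366.40018975709 245.76105826601736 193.1228354930605 [ 323.97170659    2.32037915 1099.5529639 ] [ 0.20201452 -0.00421876 -0.97937344]
wrist 312.2242016192846 254.88936205675247 190.19778127080127 [ 93.23325336 647.47765546 373.16559354] [ 0.2699168  -0.07169997 -0.96021041]
{'time': 0.15, 'joints': array([-1.3848005 ,  0.6291353 ,  0.03843298,  1.51815531, -0.02699809,
        0.99629021, -0.01999611]), 'joint_vel': array([ 0.00052139, -0.00342271, -0.00101583, -0.00330363, -0.0001875 ,
       -0.00157099,  0.0003897 ]), 'tau': array([ 1.80152998e-03, -5.63795185e+01,  1.22809365e+00, -1.93652219e+01,
        1.12375233e-02,  7.30002997e-03,  1.37822656e-05]), 'tcp_pos': array([161.81035163, 629.15021502, 303.19347458]), 'ee_rot': array([-3.14012170e+00,  6.90998359e-08,  2.88981385e+00]), 'contact_force': array([ 0.23599493, -0.38354248, -0.2233583 ]), 'wrist_torque': array([ 0.06925678, -0.03647119, -0.01875181]), 'finger_gap': 1.0007238355126833}
```

View pics/side0.png

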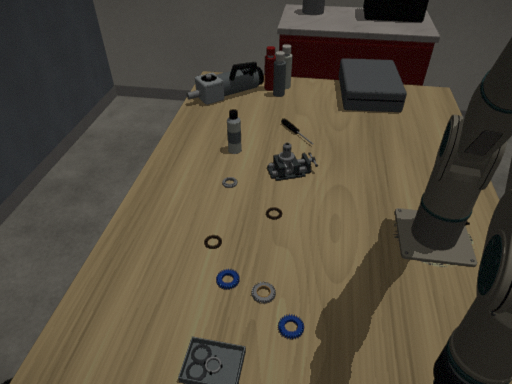

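View pics/top0.png

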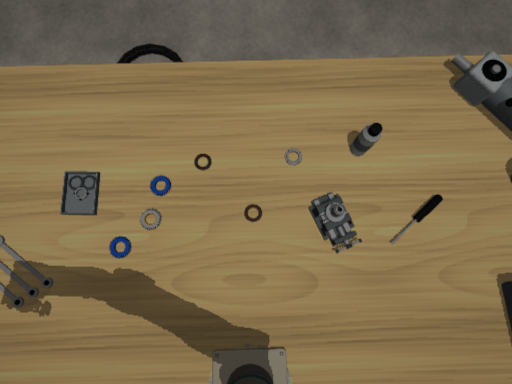

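View pics/wrist0.png

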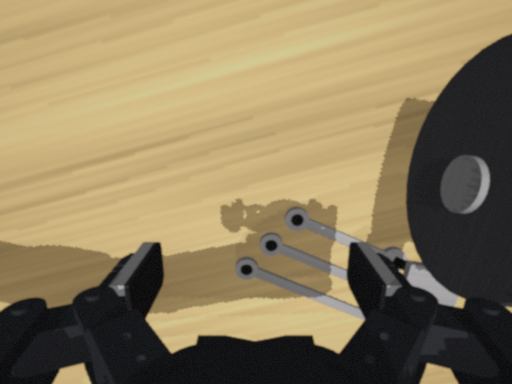

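Top view: linings at (203,161) and (253,212), steel gear (150,219), blue look-alikes (160,185) and (120,247), plate (293,157), hub (337,210), can (367,140), tray (80,193), screwdriver (415,220). Measuring.

```bash
python3 - <<'E'
from h import *
s=load('top0'); im=s['img']
for n,uv,z in [('la',(203,161),6),('lb',(253,212),6),('gear',(150,219),12),('plate',(293,157),8),('hubtip',(337,210),118),('can',(361,150),0),('tray',(80,193),24),('blue1',(160,185),12),('blue2',(120,247),12),('driver',(415,220),10),('drtip',(391,242),5),('drh',(440,197),20),('visehandle',(347,247),40),('viseend',(328,194),50)]:
    print(n,p2w(s,uv,z).round(0))
tiles=[]
for (u,v) in [(203,161),(253,212),(150,219),(293,157),(337,215),(367,140)]:
    tiles.append(cv2.resize(im[v-30:v+30,u-30:u+30],(260,260),interpolation=cv2.INTER_CUBIC))
cv2.imwrite('pics/t.png',np.vstack([np.hstack(tiles[:3]),np.hstack(tiles[3:])]))
s=load('side0'); im=s['img']; cv2.imwrite('pics/sz.png',cv2.resize(im[90:345,180:330],None,fx=2.3,fy=2.3,interpolation=cv2.INTER_CUBIC))
E
```

```text
la [655. 128.   6.]
lb [491. -23.   6.]
gear [477. 286.  12.]
plate [ 660. -152.    8.]
hubtip [ 473. -248.  118.]
can [ 680. -368.    0.]
tray [559. 495.  24.]
blue1 [580. 258.  12.]
blue2 [396. 372.  12.]
driver [ 454. -506.   10.]
drtip [ 391. -429.    5.]
drh [ 520. -585.   20.]
visehandle [ 378. -288.   40.]
viseend [ 532. -242.   50.]
```

View pics/t.png

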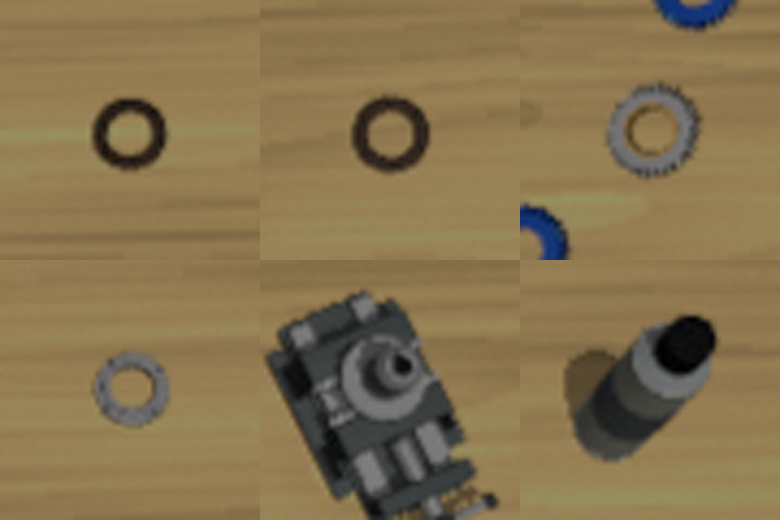

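View pics/sz.png

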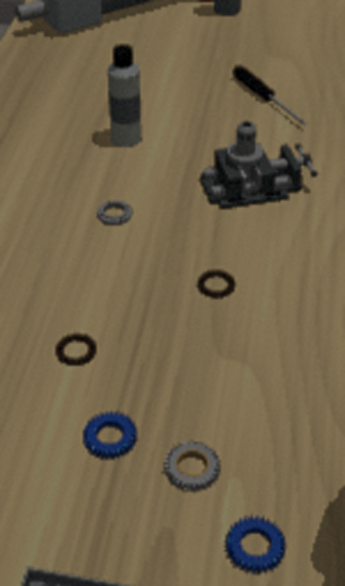

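```bash
cat >> h.py <<'E'
from scipy.spatial.transform import Rotation as Ro
def tool(st=None):
    st=st or manip.sense(); return Ro.from_euler('xyz',st['ee_rot']).as_matrix(), np.array(st['tcp_pos'])
def shift(P,yaw=None,st=None):
    R,p=tool(st); print('shift',(R.T@(np.array(P,float)-p)).round(1), end=' ')
    Rt=Ro.from_euler('xyz',[np.pi,0,yaw if yaw is not None else Ro.from_matrix(R).as_euler('xyz')[2]]).as_matrix()
    print('twist',np.degrees(Ro.from_matrix(R.T@Rt).as_rotvec()).round(2))
E
python3 - <<'E'
from h import *
s=load('top0')
print('hub',p2w(s,(340.5,209),118))
w=load('wrist0'); R,p=tool()
Rc=cv2.Rodrigues(np.array(w['rvec'],float))[0]; C=-Rc.T@np.array(w['tvec']).ravel()
print(R.T@(C-p), Rc@R)
print(manip.sense()['tcp_pos'])
shift((655,128,200))
E
```

```text
hub [ 475.92187881 -257.48710747  118.        ]
[ 70.98077438   0.56225291 -69.97302661] [[-5.00265638e-04  9.99999650e-01  6.70277163e-04]
 [-9.60212811e-01 -2.93173828e-04 -2.79269174e-01]
 [-2.79268880e-01 -7.83317491e-04  9.60212622e-01]]
[161.81035163 629.15021502 303.19347458]
shift [-602.5 -362.3  103.7] twist [-0.08  0.   -0.  ]
```

Call:
arm_command(xyz=[[-602,-362,104],[-602,-362,104],[-602,-362,104],[-602,-362,104],[-602,-362,104]], twist=[[0,0,0],[0,0,0],[0,0,0],[0,0,0],[0,0,0]], grip=[1,1,1,1,1])

```text
time: 0.65
tcp_pos: [336.3, 451.6, 266.9]
ee_rot: [-3.14, 0.0, 2.89]
contact_force: [1.0, 0.6, 0.3]
finger_gap: 0.997
```

```bash
python3 - <<'E'
from h import *
s=manip.sense(); print(s['tcp_pos'],s['ee_rot'],s['joints'].round(2)); shift((655,128,200))
E
```

```text
[336.31638581 451.5977203  266.88126395] [-3.13999122e+00  3.04002813e-05  2.89014320e+00] [-1.    0.55  0.03  1.8  -0.02  0.79  0.36]
shift [-389.2 -234.    67.3] twist [-0.09  0.   -0.  ]
```

Call:
arm_command(xyz=[[-389,-234,67],[-389,-234,67],[-389,-234,67],[-389,-234,67],[-389,-234,67]], twist=[[0,0,0],[0,0,0],[0,0,0],[0,0,0],[0,0,0]], grip=[1,1,1,1,1])

```text
time: 1.15
tcp_pos: [509.8, 275.2, 230.5]
ee_rot: [-3.14, -0.0, 2.89]
contact_force: [0.9, -0.0, -0.1]
finger_gap: 1.001
```

```bash
python3 - <<'E'
from h import *
s=manip.sense(); print(s['tcp_pos'],s['ee_rot'],s['joints'].round(2)); shift((655,128,200))
E
```

```text
[509.78185684 275.16669237 230.51435721] [-3.13994818e+00 -1.40322494e-04  2.89025493e+00] [-0.55  0.62  0.01  1.79 -0.01  0.73  0.78]
shift [-177.3 -106.4   30.7] twist [-0.09 -0.01  0.  ]
```

Call:
arm_command(xyz=[[-50,-30,8],[-95,-57,16],[-140,-84,25],[-177,-106,31],[-177,-106,31]], twist=[[0,0,0],[0,0,0],[0,0,0],[0,0,0],[0,0,0]], grip=[1,1,1,1,1])

```text
time: 1.65
tcp_pos: [658.4, 120.3, 198.4]
ee_rot: [-3.135, 0.003, 2.882]
contact_force: [-0.4, -1.1, 0.5]
finger_gap: 1.0
```

```bash
python3 - <<'E'
from h import *
w=snap('wrist','w1');snap('side','s1')
s=manip.sense(); print(s['tcp_pos'],s['ee_rot'],s['joints'].round(2)); shift((655,128,200))
E
```

```text
[655.79087325 125.13815357 198.62080878] [-3.13814375e+00 -3.07849371e-04  2.88539098e+00] [-0.23  0.77 -0.    1.56  0.01  0.82  1.08]
shift [ 1.5  2.6 -1.4] twist [-0.2  -0.02  0.  ]
```

View pics/w1.png

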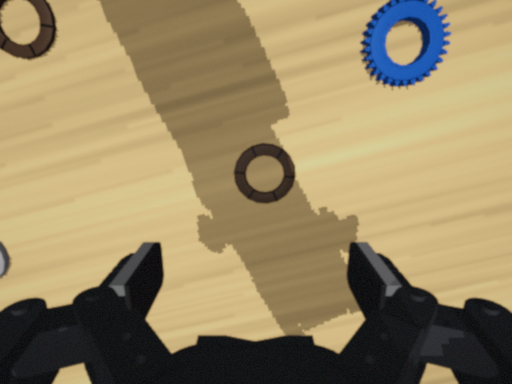

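```bash
cat >> h.py <<'E'
def dark(im,uv,r=45,thr=75):
    m=((im.max(2)<thr)*255).astype(np.uint8); cs,_=cv2.findContours(m,cv2.RETR_EXTERNAL,cv2.CHAIN_APPROX_NONE)
    best=None
    for c in cs:
        if len(c)<40: continue
        e=cv2.fitEllipse(c); d=np.hypot(e[0][0]-uv[0],e[0][1]-uv[1])
        if d<r and (best is None or d<best[0]): best=(d,e)
    return best[1]
E
python3 - <<'E'
from h import *
w=load('w1'); 
for g in [(265,173),(28,27)]:
    e=dark(w['img'],g); P=p2w(w,e[0],3.5); print(e,P)
    # size check
    print(w2p(w,[P+[27,0,0],P-[27,0,0]]))
t=load('top0'); 
for g in [(203,161),(253,212)]: print(p2w(t,dark(t['img'],g,8)[0],3.5))
P=p2w(w,dark(w['img'],(265,173))[0],3.5)
print(manip.sense()['tcp_pos']); shift([P[0],P[1],110])
E
```

```text
((263.9472961425781, 173.0037841796875), (57.473323822021484, 58.21057891845703), 145.5819854736328) [651.52555464 129.47422432   3.5       ]
[[271.49914434 201.49820592]
 [255.97722388 142.93133115]]
((26.345748901367188, 27.68402671813965), (53.57338333129883, 56.77106475830078), 175.0882110595703) [493.55720882 -18.66519767   3.5       ]
[[ 41.86320433  64.04928451]
 [  9.85421208 -10.96399716]]
[654.13967003 129.54319294   3.5       ]
[489.76928892 -22.37795997   3.5       ]
[655.79087325 125.13815357 198.62080878]
shift [ 5.2  3.4 88.6] twist [-0.2  -0.02  0.  ]
```

Call:
arm_command(xyz=[[3,2,30],[5,3,60],[5,3,85],[5,3,88],[5,3,88]], twist=[[-0.2,0,0],[-0.2,0,0],[-0.2,0,0],[-0.2,0,0],[-0.2,0,0]], grip=[1,1,1,1,1])

```text
time: 2.25
tcp_pos: [650.6, 130.8, 110.5]
ee_rot: [3.141, -0.002, 2.888]
contact_force: [0.1, -0.1, 0.2]
finger_gap: 0.999
```

```bash
python3 - <<'E'
from h import *
w=snap('wrist','w2')
e=dark(w['img'],(264,250),80); P=p2w(w,e[0],3.5); print(e,P)
s=manip.sense(); print(s['tcp_pos'],s['ee_rot'],s['joints'].round(2)); shift((P[0],P[1],70))
E
```

```text
((252.8914337158203, 222.73204040527344), (80.34771728515625, 84.76271057128906), 89.08949279785156) [651.31274339 129.9298216    3.5       ]
[651.60324247 130.54488541 111.61423372] [3.14047341e+00 2.66133624e-04 2.88697217e+00] [-0.24  0.88 -0.01  1.61  0.01  0.65  1.07]
shift [ 0.1 -0.7 41.6] twist [0.06 0.02 0.  ]
```

View pics/w2.png

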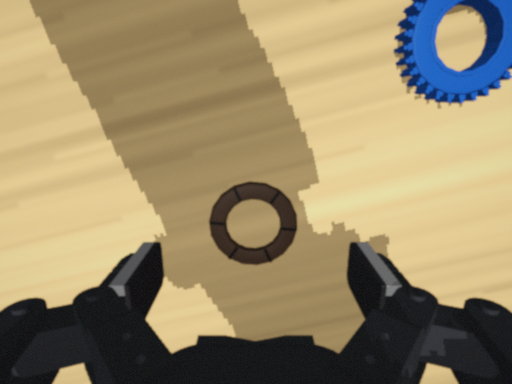

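Call:
arm_command(xyz=[[0,-1,20],[0,-1,36],[0,-1,40],[0,-1,40],[0,-1,40]], twist=[[0,0,0],[0,0,0],[0,0,0],[0,0,0],[0,0,0]], grip=[1,1,1,1,1])

```text
time: 2.8
tcp_pos: [651.8, 129.7, 72.3]
ee_rot: [3.14, 0.001, 2.887]
contact_force: [0.3, -0.5, -0.4]
finger_gap: 1.005
```

```bash
python3 - <<'E'
from h import *
w=snap('wrist','w3')
s=manip.sense(); print(s['tcp_pos'],s['ee_rot'],s['contact_force']); shift((651.3,129.9,70.5))
e=dark(w['img'],(250,270),60); print(e,p2w(w,e[0],3.5))
E
```

```text
[651.89667745 129.69838179  72.39640889] [3.13989017e+00 1.39311810e-03 2.88687599e+00] [ 0.60395988 -0.32935571 -0.49102739]
shift [0.6 0.  1.9] twist [0.1  0.08 0.  ]
((253.83499145507812, 248.7135772705078), (98.63954162597656, 106.39688873291016), 90.17914581298828) [651.17064972 129.978957     3.5       ]
```

View pics/w3.png

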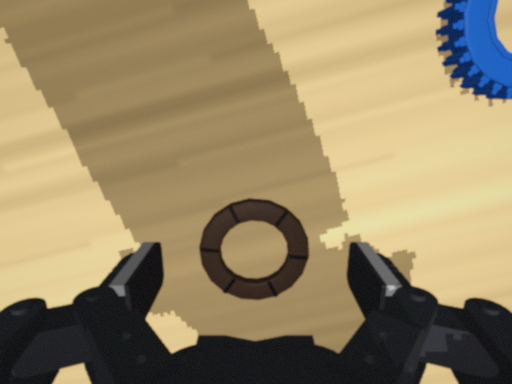

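Call:
arm_command(xyz=[[0.6,0,2],[0.6,0,2],[0.6,0,2],[0.6,0,2],[0.6,0,2]], twist=[[0,0,0],[0,0,0],[0,0,0],[0,0,0],[0,0,0]], grip=[-1,-1,-1,-1,-1])

```text
time: 3.35
tcp_pos: [651.5, 129.9, 71.8]
ee_rot: [3.14, 0.002, 2.887]
contact_force: [-1.9, 0.2, 7.8]
finger_gap: 0.588
```

```bash
python3 - <<'E'
from h import *
w=snap('wrist','w4')
s=manip.sense(); print(s['tcp_pos'],s['ee_rot'],s['contact_force'],s['finger_gap'])
E
```

```text
[651.4777061  129.91216056  71.82522953] [3.13960513e+00 1.78677790e-03 2.88671722e+00] [-2.78333392  0.02369534  8.47839061] 0.5859459092042203
```

View pics/w4.png

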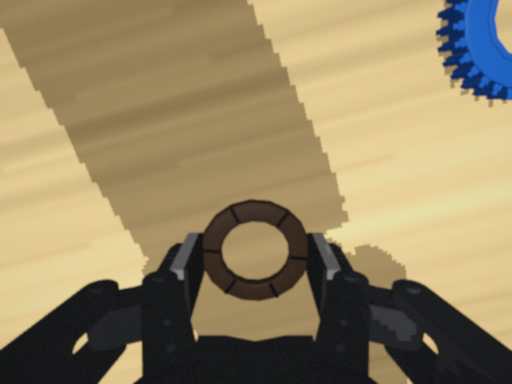

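```bash
python3 - <<'E'
from h import *
w=load('w4'); R,p=tool()
e=dark(w['img'],(255,249),25,60); print(e, R.T@(p2w(w,(255,249),3.5)-p))
shift((551,-276,240))
E
```

```text
Traceback (most recent call last):
  File "h.py", line 29, in dark
    return best[1]
           ~~~~^^^
TypeError: 'NoneType' object is not subscriptable
```

```bash
cat >> h.py <<'E'
def bore(im,uv,z0=None,thr=75,r=40,minlen=60):
    "fit inner hole: bright connected comp containing uv"
    m=((im.max(2)>thr)*255).astype(np.uint8); n,l=cv2.connectedComponents(m,connectivity=4)
    c=(l==l[int(uv[1]),int(uv[0])]).astype(np.uint8); cs,_=cv2.findContours(c,cv2.RETR_EXTERNAL,cv2.CHAIN_APPROX_NONE)
    return cv2.fitEllipse(max(cs,key=len))
E
python3 - <<'E'
from h import *
w=load('w4'); R,p=tool()
e=bore(w['img'],(255,249)); print(e, R.T@(p2w(w,e[0],3.5)-p))
w=load('w3'); e=bore(w['img'],(255,249)); print(e, p2w(w,e[0],3.5))
shift((551,-276,240))
E
```

```text
((254.71435546875, 249.8455352783203), (58.441768646240234, 67.1286392211914), 88.40608215332031) [ 0.33857728  0.42203235 68.32570739]
((253.74118041992188, 248.94650268554688), (58.381622314453125, 67.00994110107422), 88.84085845947266) [651.28068783 129.90263322   3.5       ]
shift [  -5.4 -417.8 -169. ] twist [0.11 0.1  0.  ]
```

Call:
arm_command(xyz=[[0,0,-30],[0,0,-70],[-1,-30,-110],[-2,-65,-140],[-3,-110,-160]], twist=[[0,0,0],[0,0,0],[0,0,0],[0,0,0],[0,0,0]], grip=[-1,-1,-1,-1,-1])

```text
time: 3.9
tcp_pos: [627.2, 23.5, 234.5]
ee_rot: [3.137, 0.006, 2.89]
contact_force: [0.7, -0.5, -0.1]
finger_gap: 0.58
```

Call:
arm_command(xyz=[[-1,-45,-8],[-1,-90,-14],[-2,-135,-16],[-2,-180,-16],[-2,-225,-16]], twist=[[0,0,0],[0,0,0],[0,0,0],[0,0,0],[0,0,0]], grip=[-1,-1,-1,-1,-1])

```text
time: 4.4
tcp_pos: [572.4, -196.7, 250.0]
ee_rot: [3.137, 0.006, 2.89]
contact_force: [-0.0, -0.5, -0.9]
finger_gap: 0.586
```

```bash
python3 - <<'E'
from h import *
s=manip.sense(); print(s['tcp_pos'],s['ee_rot'],s['contact_force'],s['finger_gap'],s['joints'].round(2))
shift((551,-276,240))
E
```

```text
[ 572.37269897 -196.69419299  249.96319378] [3.13704714 0.00649774 2.89018416] [-0.04079181 -0.4696671  -0.89744961] 0.5859713234672992 [ 0.32  0.62 -0.05  1.71  0.03  0.81  1.58]
shift [  1.  -82.2   9.6] twist [0.26 0.37 0.  ]
```

Call:
arm_command(xyz=[[0,-35,4],[1,-65,8],[1,-82,10],[1,-82,10],[1,-82,10]], twist=[[0.3,0.4,0],[0.3,0.4,0],[0.3,0.4,0],[0.3,0.4,0],[0.3,0.4,0]], grip=[-1,-1,-1,-1,-1])

```text
time: 4.9
tcp_pos: [551.8, -274.2, 239.6]
ee_rot: [3.141, -0.0, 2.891]
contact_force: [-0.6, -0.2, 0.3]
finger_gap: 0.587
```

```bash
python3 - <<'E'
from h import *
w=snap('wrist','w5')
s=manip.sense(); print(s['tcp_pos'],s['ee_rot'],s['contact_force'],s['finger_gap'])
E
```

```text
[ 552.15005903 -273.35669304  239.74145734] [ 3.14031853e+00 -9.02921432e-05  2.89290387e+00] [ 0.28991073  0.054311   -0.17915111] 0.5841455943283895
```

View pics/w5.png

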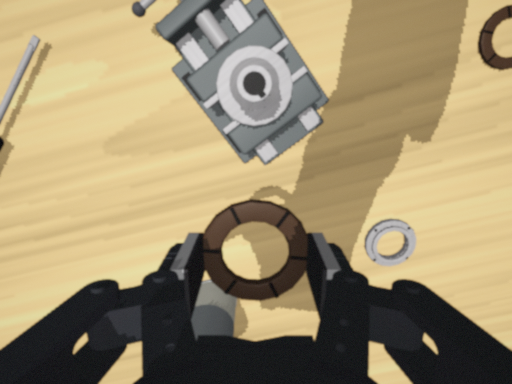

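```bash
python3 - <<'E'
from h import *
w=load('w5'); im=w['img']
c=cv2.resize(im[30:140,200:310],(770,770)[:2],interpolation=cv2.INTER_CUBIC)[:, :]
cv2.imwrite('pics/z5.png',cv2.resize(c,(600,600)))
for g in [(476,-257)]:
    for z,r in [(70,28),(112,15),(118,10)]: print(z,w2p(w,[[g[0],g[1],z]]))
E
```

```text
70 [[251.08863611  89.96477123]]
112 [[250.31279892  87.9218589 ]]
118 [[250.17393603  87.5562091 ]]
```

View pics/z5.png

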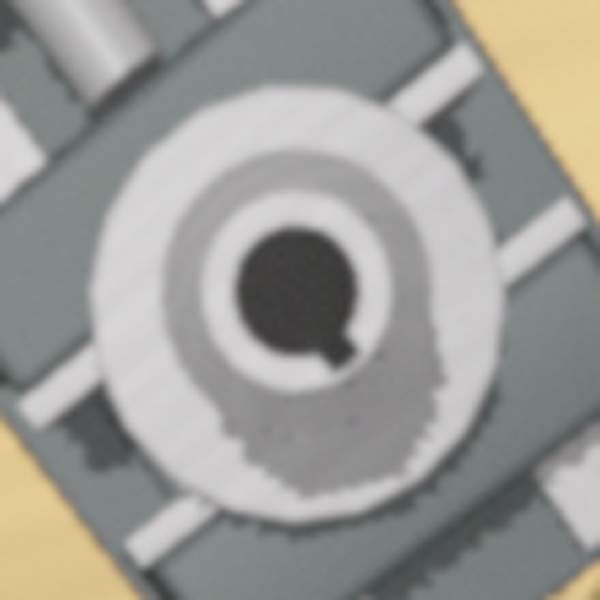

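```bash
python3 - <<'E'
from h import *
w=load('w5'); R=Ro.from_euler('xyz',[3.14031853e+00,-9e-05,2.89290387]).as_matrix()
print(p2w(w,(254.5,85.6),70),p2w(w,(254.4,83.3),118))
C=p2w(w,(254.4,83.3),118)
for z,r in [(70,28),(118,10)]:
  a=np.linspace(0,2*np.pi,100); q=w2p(w,np.c_[C[0]+r*np.cos(a),C[1]+r*np.sin(a),0*a+z]); print(z,((q.min(0)-[200,30])*5.4545).round(),((q.max(0)-[200,30])*5.4545).round())
e=bore(w['img'],(240,240)); 
import cv2
t=load('top0'); 
print(p2w(t,(340.5,209),118))
print('plate',p2w(w,(391,242),8), p2w(t,(293,156.5),8))
E
```

```text
[ 473.6847195  -253.83003223   70.        ] [ 474.33282625 -254.0250414   118.        ]
70 [88. 80.] [507. 522.]
118 [203. 190.] [391. 388.]
[ 475.92187881 -257.48710747  118.        ]
plate [ 659.12376639 -152.40335876    8.        ] [ 661.45237503 -151.99185177    8.        ]
```

```bash
python3 - <<'E'
from h import *
shift((474.3,-254,206))
E
```

```text
shift [80.2 -0.4 33.7] twist [ 0.07 -0.01 -0.  ]
```

Call:
arm_command(xyz=[[25,0,0],[55,0,5],[75,0,15],[80,0,25],[80,0,33]], twist=[[0,0,0],[0,0,0],[0,0,0],[0,0,0],[0,0,0]], grip=[-1,-1,-1,-1,-1])

```text
time: 5.45
tcp_pos: [474.8, -251.3, 206.7]
ee_rot: [3.139, -0.0, 2.896]
contact_force: [1.1, -0.6, -0.8]
finger_gap: 0.586
```

```bash
python3 - <<'E'
from h import *
w=snap('wrist','w6'); snap('side','s6')
s=manip.sense(); print(s['tcp_pos'],s['ee_rot'],s['contact_force'],s['finger_gap'])
cv2.imwrite('pics/z6.png',cv2.resize(w['img'][160:310,180:330],(600,600),interpolation=cv2.INTER_CUBIC))
E
```

```text
[ 475.48643883 -251.97490957  206.16893787] [ 3.13929580e+00 -6.22036921e-04  2.89553150e+00] [ 0.24663012 -0.43564432 -0.19166677] 0.5855260226591813
```

View pics/z6.png

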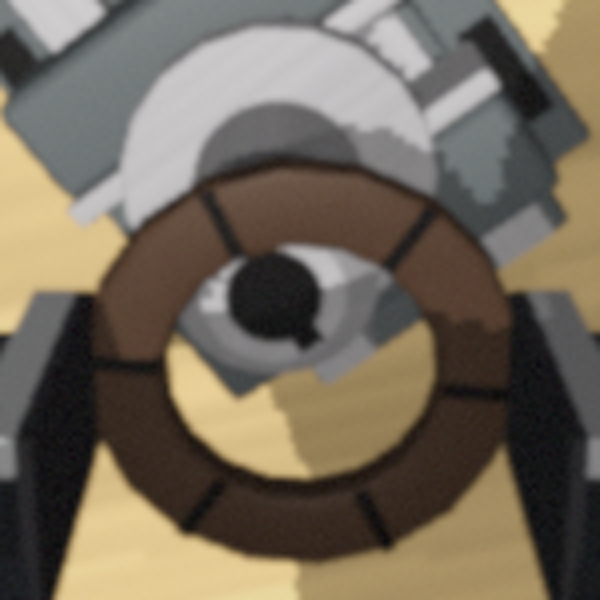

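```bash
python3 - <<'E'
from h import *
w=load('w6'); R,p=tool()
P=p2w(w,(248.5,234.2),118);print(P, p2w(w,(180+279/4,160+300/4),118)); r=p+R@[0.34,0,69]; print('ring',r)
m=p2w(w,(180+301/4,160+322/4),r[2]); print('bore meas',p2w(w,(180+300/4,160+362/4),r[2]+3))
shift((474.3,-254,206))
E
```

```text
[ 474.59018801 -254.12143446  118.        ] [ 475.22420808 -253.57099292  118.        ]
ring [ 475.15365634 -251.72792667  137.16934472]
bore meas [ 474.07401196 -250.34168257  140.16934472]
shift [ 0.7 -2.3  0.2] twist [ 0.13 -0.04 -0.  ]
```

Call:
arm_command(xyz=[[0.2,-2.6,0],[0.2,-2.6,6],[0.2,-2.6,12],[0.2,-2.6,18],[0.2,-2.6,18]], twist=[[0.1,0,0],[0.1,0,0],[0.1,0,0],[0.1,0,0],[0.1,0,0]], grip=[-1,-1,-1,-1,-1])

```text
time: 6.05
tcp_pos: [474.1, -254.2, 187.1]
ee_rot: [3.141, -0.003, 2.896]
contact_force: [-0.0, -0.1, 0.2]
finger_gap: 0.584
```

```bash
python3 - <<'E'
from h import *
w=snap('wrist','w7')
s=manip.sense(); print(s['tcp_pos'],s['ee_rot'],s['contact_force'],s['finger_gap'])
cv2.imwrite('pics/z7.png',cv2.resize(w['img'][160:310,180:330],(600,600),interpolation=cv2.INTER_CUBIC))
E
```

```text
[ 474.33070063 -254.25284479  187.50864194] [ 3.14073136e+00 -2.00435504e-03  2.89548978e+00] [-0.1604384  -0.58672521 -0.0640015 ] 0.5832720934292035
```

View pics/z7.png

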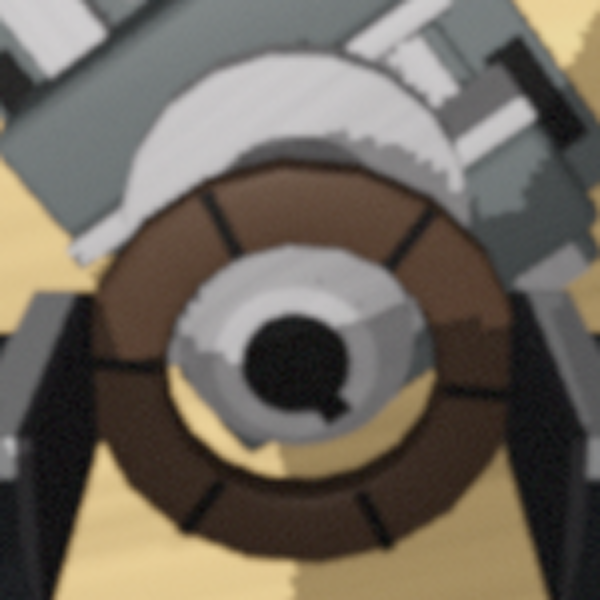

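Call:
arm_command(xyz=[[0,-0.4,4],[0,-0.4,8],[0,-0.4,12],[0,-0.4,16],[0,-0.4,20]], twist=[[0,0,0],[0,0,0],[0,0,0],[0,0,0],[0,0,0]], grip=[-1,-1,-1,-1,-1])

```text
time: 6.6
tcp_pos: [474.2, -254.6, 167.2]
ee_rot: [3.141, -0.002, 2.896]
contact_force: [-0.2, -0.0, -0.2]
finger_gap: 0.581
```

```bash
python3 - <<'E'
from h import *
w=snap('wrist','w8')
s=manip.sense(); print(s['tcp_pos'],s['ee_rot'],s['contact_force'],s['finger_gap'])
cv2.imwrite('pics/z8.png',cv2.resize(w['img'][160:310,180:330],(600,600),interpolation=cv2.INTER_CUBIC))
E
```

```text
[ 473.90674668 -254.47386631  166.60541635] [ 3.14050691e+00 -2.97908006e-03  2.89548107e+00] [-0.04175462  0.19903469 -0.79269598] 0.5835758409762144
```

View pics/z8.png

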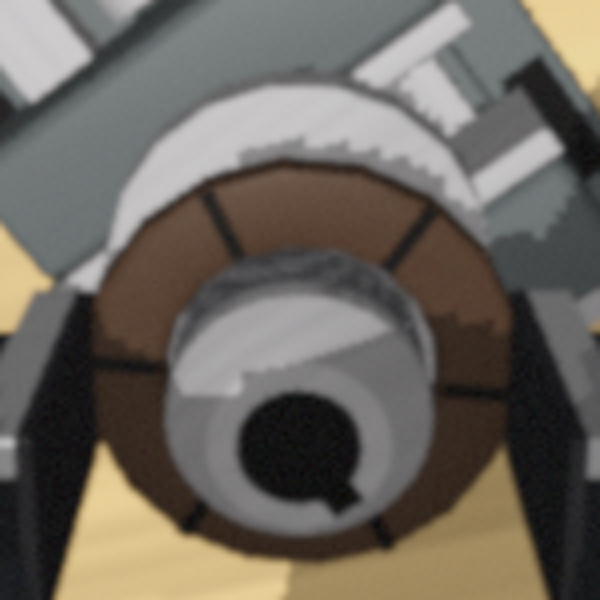

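Call:
arm_command(xyz=[[0,0,5],[0,0,10],[0,0,15],[0,0,19],[0,0,22]], twist=[[0,0.1,0],[0,0.1,0],[0,0.1,0],[0,0.1,0],[0,0.1,0]], grip=[-1,-1,-1,-1,-1])

```text
time: 7.15
tcp_pos: [473.7, -254.4, 144.1]
ee_rot: [3.14, -0.005, 2.896]
contact_force: [0.2, 0.1, 0.1]
finger_gap: 0.582
```

```bash
python3 - <<'E'
from h import *
w=snap('wrist','w9')
s=manip.sense(); print(s['tcp_pos'],s['ee_rot'],s['contact_force'],s['finger_gap'])
E
```

```text
[ 473.60280606 -254.33172373  143.85163458] [ 3.14034482 -0.00556544  2.89551305] [ 0.13972576  0.45469653 -0.96352104] 0.5808274478434305
```

View pics/w9.png

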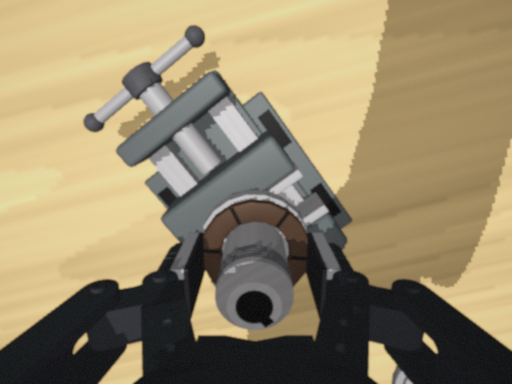

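Close to the flange; feel for contact.

Call:
arm_command(xyz=[[0,0,0.6],[0,0,1.2],[0,0,1.8],[0,0,2.4],[0,0,2.4]], twist=[[0,0.3,0],[0,0.3,0],[0,0.3,0],[0,0.3,0],[0,0.3,0]], grip=[-1,-1,-1,-1,-1])

```text
time: 7.7
tcp_pos: [473.7, -254.3, 141.9]
ee_rot: [3.14, -0.01, 2.896]
contact_force: [-1.1, 0.4, 3.7]
finger_gap: 0.58
```

```bash
python3 - <<'E'
from h import *
s=manip.sense(); print(s['tcp_pos'],s['ee_rot'],s['contact_force'],s['finger_gap'])
E
```

```text
[ 473.68093164 -254.33934082  141.87127467] [ 3.14040646 -0.0104077   2.89552434] [-1.10550575  0.35049815  3.73075496] 0.5799797170553761
```

Call:
arm_command(xyz=[[0,0,0],[0,0,0],[0,0,0],[0,0,0],[0,0,0]], twist=[[0,-0.5,0],[0,-0.5,0],[0,-0.5,0],[0,-0.5,0],[0,-0.5,0]], grip=[0.6,0.6,0.8,1,1])

```text
time: 8.2
tcp_pos: [473.7, -254.3, 141.8]
ee_rot: [3.14, -0.002, 2.896]
contact_force: [-0.1, -0.2, -0.1]
finger_gap: 0.999
```

Call:
arm_command(xyz=[[0,0,-10],[0,0,-40],[0,0,-80],[0,0,-100],[0,0,-100]], twist=[[0,0,0],[0,0,0],[0,0,0],[0,0,0],[0,0,0]], grip=[1,1,1,1,1])

```text
time: 8.7
tcp_pos: [475.5, -255.3, 245.5]
ee_rot: [-3.141, 0.005, 2.895]
contact_force: [0.3, -0.3, 0.8]
finger_gap: 1.002
```

```bash
python3 - <<'E'
from h import *
w=snap('wrist','w10')
s=manip.sense(); print(s['tcp_pos'],s['ee_rot'],s['contact_force'],s['finger_gap'])
shift((477,286,190))
E
```

```text
[ 474.53870907 -254.86701794  243.68624684] [3.14118658e+00 2.03459631e-03 2.89542203e+00] [-0.04722296 -0.95048651 -0.0925533 ] 1.0028564306501653
shift [129.5 525.1  53.6] twist [0.02 0.12 0.  ]
```

View pics/w10.png

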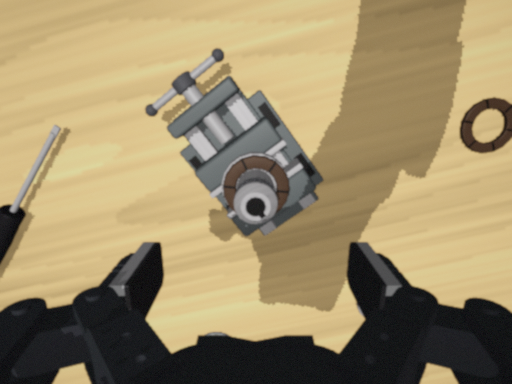

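Call:
arm_command(xyz=[[11,46,0],[23,93,0],[35,141,0],[47,190,0],[59,238,0]], twist=[[0,0,0],[0,0,0],[0,0,0],[0,0,0],[0,0,0]], grip=[1,1,1,1,1])

```text
time: 9.25
tcp_pos: [474.3, -7.9, 242.7]
ee_rot: [-3.141, -0.0, 2.895]
contact_force: [2.2, -0.3, 0.2]
finger_gap: 0.999
```

Call:
arm_command(xyz=[[11,46,10],[23,93,20],[35,141,30],[47,190,40],[59,238,45]], twist=[[0,0,0],[0,0,0],[0,0,0],[0,0,0],[0,0,0]], grip=[1,1,1,1,1])

```text
time: 9.75
tcp_pos: [473.8, 237.0, 195.9]
ee_rot: [-3.139, -0.002, 2.895]
contact_force: [1.5, 1.7, -0.6]
finger_gap: 1.003
```

```bash
python3 - <<'E'
from h import *
w=snap('wrist','w11')
s=manip.sense(); print(s['tcp_pos'],s['ee_rot'],s['contact_force'],s['finger_gap'])
shift((477,286,190))
E
```

```text
[472.70071407 248.57816922 195.7009071 ] [ 3.13504351 -0.00321141  2.90678961] [ 0.63384926  9.01687511 -0.02715359] 0.9998352407841438
shift [ 4.5 37.4  6. ] twist [ 0.38 -0.18 -0.  ]
```

View pics/w11.png

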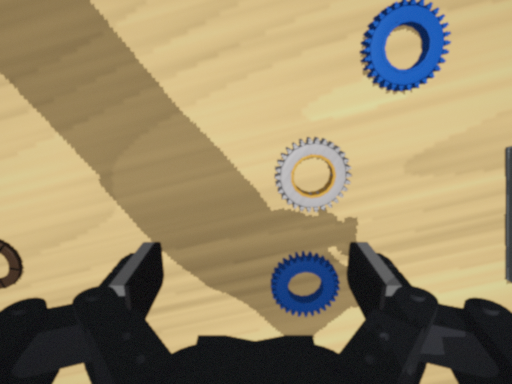

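```bash
cat >> h.py <<'E'
def gray(im,uv,r=45,smax=30,vmin=110):
    x=im.astype(int); m=(((x.max(2)-x.min(2))<smax)&(x.max(2)>vmin)).astype(np.uint8)*255
    m=cv2.morphologyEx(m,cv2.MORPH_CLOSE,np.ones((3,3),np.uint8))
    cs,_=cv2.findContours(m,cv2.RETR_EXTERNAL,cv2.CHAIN_APPROX_NONE); best=None
    for c in cs:
        if len(c)<60: continue
        c=cv2.convexHull(c); e=cv2.fitEllipse(c); d=np.hypot(e[0][0]-uv[0],e[0][1]-uv[1])
        if d<r and (best is None or d<best[0]): best=(d,e)
    return best[1]
E
python3 - <<'E'
from h import *
w=load('w11'); e=gray(w['img'],(313,174)); print(e); P=p2w(w,e[0],9); print(P, p2w(load('top0'),(150.5,219),9)); shift((P[0],P[1],110))
E
```

```text
((312.4175109863281, 174.45399475097656), (73.10836029052734, 75.97615051269531), 62.145721435546875)
[475.4279777  286.65682249   9.        ] [477.10201961 284.9637518    9.        ]
shift [ 5.9 37.1 86. ] twist [ 0.38 -0.18 -0.  ]
```

Call:
arm_command(xyz=[[2,12,15],[4,25,40],[6,35,65],[6,37,83],[6,37,86]], twist=[[0.3,-0.2,0],[0.3,-0.2,0],[0.3,-0.2,0],[0.3,-0.2,0],[0.3,-0.2,0]], grip=[1,1,1,1,1])

```text
time: 10.3
tcp_pos: [473.3, 285.9, 107.0]
ee_rot: [-3.139, -0.004, 2.908]
contact_force: [-0.5, 0.0, 0.8]
finger_gap: 0.997
```

```bash
python3 - <<'E'
from h import *
w=snap('wrist','w12')
s=manip.sense(); print(s['tcp_pos'],s['ee_rot'],s['contact_force'],s['finger_gap'])
e=gray(w['img'],(255,222),40); print(e); P=p2w(w,e[0],9); print(P); shift((P[0],P[1],75))
E
```

```text
[473.96296682 285.62148946 107.86979917] [-3.13936843e+00 -2.91229010e-03  2.90716762e+00] [ 0.75652521  0.26193395 -0.13578445] 0.9989391876210273
((256.2198791503906, 229.6302947998047), (105.80805969238281, 109.78960418701172), 93.38494110107422)
[474.96155101 286.50047304   9.        ]
shift [-0.9  1.2 32.9] twist [-0.13 -0.17  0.  ]
```

View pics/w12.png

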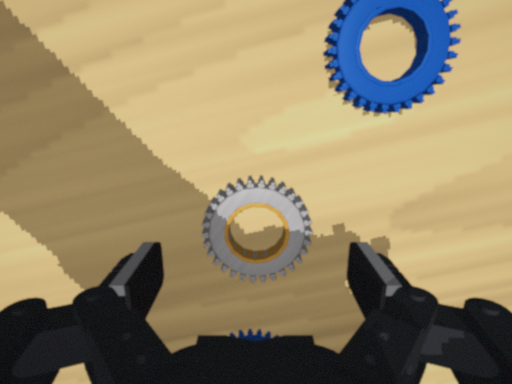

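Call:
arm_command(xyz=[[-1,1,12],[-1,1,24],[-1,1,32],[-1,1,33],[-1,1,33]], twist=[[-0.1,-0.2,0],[-0.1,-0.2,0],[-0.1,-0.2,0],[-0.1,-0.2,0],[-0.1,-0.2,0]], grip=[1,1,1,1,1])

```text
time: 10.85
tcp_pos: [475.0, 286.2, 74.7]
ee_rot: [-3.141, 0.0, 2.907]
contact_force: [-0.5, -0.0, -0.3]
finger_gap: 0.996
```

```bash
python3 - <<'E'
from h import *
w=snap('wrist','w13')
s=manip.sense(); print(s['tcp_pos'],s['ee_rot'],s['contact_force'],s['finger_gap'])
e=gray(w['img'],(255,255),40); print(e); P=p2w(w,e[0],9); print(P); shift((P[0],P[1],74))
E
```

```text
[475.22982481 286.30515441  75.00362136] [-3.14132253e+00  8.11140493e-04  2.90702201e+00] [-0.10972316  0.34640094  0.64052883] 0.9999186697643154
((255.81700134277344, 252.4052734375), (126.11589050292969, 130.5893096923828), 95.7248764038086)
[474.9104002  287.09975029   9.        ]
shift [0.5 0.7 1. ] twist [-0.02  0.05 -0.  ]
```

Call:
arm_command(xyz=[[0.3,0.4,0.5],[0.3,0.4,0.5],[0.3,0.4,0.5],[0.3,0.4,0.5],[0.3,0.4,0.5]], twist=[[0,0,0],[0,0,0],[0,0,0],[0,0,0],[0,0,0]], grip=[-1,-1,-1,-1,-1])

```text
time: 11.4
tcp_pos: [475.2, 286.9, 75.6]
ee_rot: [3.141, 0.001, 2.907]
contact_force: [-0.6, -1.4, 6.1]
finger_gap: 0.697
```

```bash
python3 - <<'E'
from h import *
w=snap('wrist','w14')
s=manip.sense(); print(s['tcp_pos'],s['ee_rot'],s['contact_force'],s['finger_gap'])
R,p=tool()
for z,(u,v) in [(9,(255.8,252.4))]: print(R.T@(p2w(w,(u,v),z)-p))
shift((551,-273,240))
E
```

```text
[475.1722318  286.89906209  75.5878469 ] [3.14129496e+00 1.41221412e-03 2.90743157e+00] [-1.07631982 -0.74168203  8.51548151] 0.6962417780219503
[-0.11682714  0.96058324 66.5883672 ]
shift [-203.9 -527.  -164.3] twist [0.02 0.08 0.  ]
```

View pics/w14.png

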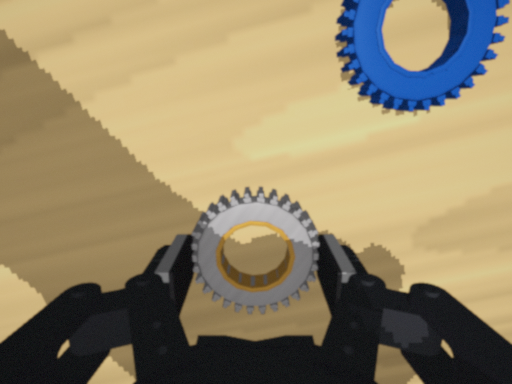

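```bash
python3 - <<'E'
from h import *
shift((474.5,-254.2,220))
E
```

```text
shift [-125.1 -526.4 -144.4] twist [0.02 0.08 0.  ]
```

Call:
arm_command(xyz=[[0,0,-25],[0,0,-60],[-6,-25,-95],[-14,-60,-125],[-24,-100,-145]], twist=[[0,0,0],[0,0,0],[0,0,0],[0,0,0],[0,0,0]], grip=[-1,-1,-1,-1,-1])

```text
time: 11.95
tcp_pos: [475.3, 184.3, 222.7]
ee_rot: [3.139, 0.004, 2.91]
contact_force: [1.0, -0.7, -1.4]
finger_gap: 0.695
```

```bash
python3 - <<'E'
from h import *
s=manip.sense(); print(s['tcp_pos'],s['ee_rot'],s['contact_force'],s['finger_gap'])
shift((474.5,-254.2,220))
E
```

```text
[475.3337685  184.32112753 222.69740854] [3.13903881 0.00372403 2.91027433] [ 0.99601534 -0.69458274 -1.38468273] 0.6953588537938644
shift [ -99.7 -427.     2. ] twist [0.15 0.21 0.  ]
```

Call:
arm_command(xyz=[[-10,-43,0],[-20,-86,0],[-31,-132,0],[-42,-178,0],[-52,-224,0]], twist=[[0,0,0],[0,0,0],[0,0,0],[0,0,0],[0,0,0]], grip=[-1,-1,-1,-1,-1])

```text
time: 12.45
tcp_pos: [474.2, -47.4, 222.5]
ee_rot: [3.139, 0.004, 2.911]
contact_force: [0.9, -0.1, -2.5]
finger_gap: 0.697
```

```bash
python3 - <<'E'
from h import *
s=manip.sense(); print(s['tcp_pos'],s['ee_rot'],s['contact_force'],s['finger_gap'])
shift((474.5,-254.2,218))
E
```

```text
[474.2200208  -47.43688157 222.53994413] [3.13899569 0.0041474  2.91055272] [ 0.86924203 -0.14229056 -2.51333799] 0.696785620150943
shift [ -47.6 -201.2    4.2] twist [0.15 0.24 0.  ]
```

Call:
arm_command(xyz=[[-11,-46,0],[-22,-92,0],[-33,-138,2],[-42,-178,4],[-47.6,-201,4]], twist=[[0.15,0.2,0],[0.15,0.2,0],[0.15,0.2,0],[0.15,0.2,0],[0.15,0.2,0]], grip=[-1,-1,-1,-1,-1])

```text
time: 12.95
tcp_pos: [473.2, -258.4, 218.0]
ee_rot: [-3.14, 0.001, 2.906]
contact_force: [-0.3, 1.1, -2.7]
finger_gap: 0.698
```

Call:
arm_command(xyz=[[0,0,0],[0,0,0],[0,0,0],[0,0,0],[0,0,0]], twist=[[0,0,0],[0,0,0],[0,0,0],[0,0,0],[0,0,0]], grip=[-1,-1,-1,-1,-1])

```text
time: 13.45
tcp_pos: [473.5, -257.0, 218.1]
ee_rot: [-3.14, 0.0, 2.908]
contact_force: [-0.8, 0.2, -2.4]
finger_gap: 0.7
```

```bash
python3 - <<'E'
from h import *
s=manip.sense(); print(s['tcp_pos'],s['ee_rot'],s['contact_force'],s['finger_gap'])
w=snap('wrist','w15');shift((474.3,-254.4,218))
cv2.imwrite('pics/z15.png',cv2.resize(w['img'][160:310,180:330],(600,600),interpolation=cv2.INTER_CUBIC))
E
```

```text
[ 473.54556927 -256.97797051  218.14181194] [-3.14008934e+00  4.54526689e-04  2.90801388e+00] [-0.76009427  0.24101063 -2.36293804] 0.700474874245378
shift [-0.1  3.   0.1] twist [-0.1   0.03 -0.  ]
```

View pics/z15.png

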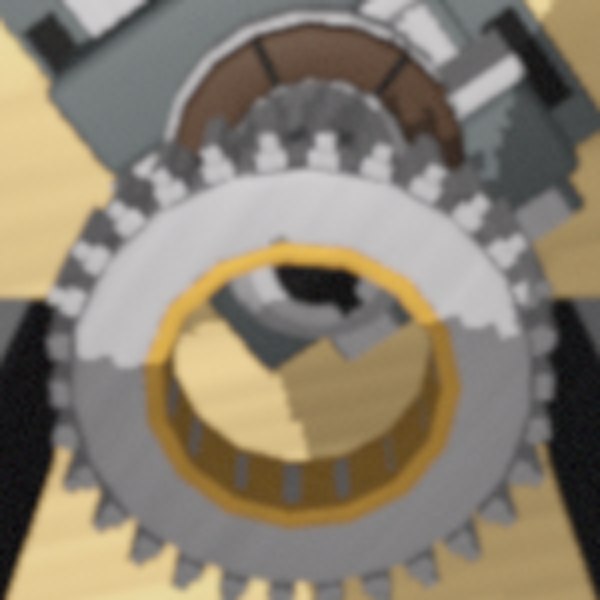

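Call:
arm_command(xyz=[[0.2,3,3],[0.2,3,10],[0.2,3,17],[0.2,3,22],[0.2,3,22]], twist=[[-0.1,0,0],[-0.1,0,0],[-0.1,0,0],[-0.1,0,0],[-0.1,0,0]], grip=[-1,-1,-1,-1,-1])

```text
time: 14.0
tcp_pos: [473.4, -254.2, 195.0]
ee_rot: [3.141, -0.002, 2.908]
contact_force: [-0.2, -0.5, -1.8]
finger_gap: 0.699
```

```bash
python3 - <<'E'
from h import *
s=manip.sense(); print(s['tcp_pos'],s['ee_rot'],s['contact_force'],s['finger_gap'])
w=snap('wrist','w16');shift((473.9,-254.3,196))
cv2.imwrite('pics/z16.png',cv2.resize(w['img'][160:310,180:330],(600,600),interpolation=cv2.INTER_CUBIC))
E
```

```text
[ 473.3772788  -254.17538231  195.01762388] [ 3.14115429e+00 -1.62044309e-03  2.90750248e+00] [-0.1745494  -0.46301237 -1.81860971] 0.6989963281299066
shift [-0.2  0.  -0.5] twist [ 0.02 -0.05 -0.  ]
```

View pics/z16.png

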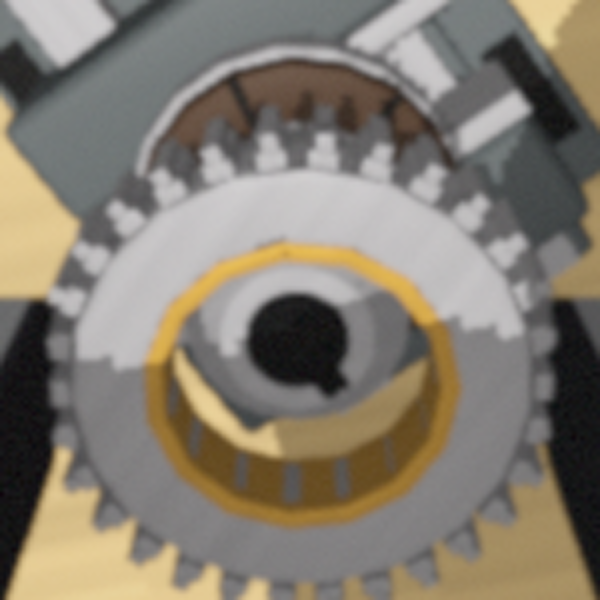

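Call:
arm_command(xyz=[[-0.1,-0.5,4],[-0.1,-0.5,8],[-0.1,-0.5,12],[-0.1,-0.5,16],[-0.1,-0.5,20]], twist=[[0,0,0],[0,0,0],[0,0,0],[0,0,0],[0,0,0]], grip=[-1,-1,-1,-1,-1])

```text
time: 14.55
tcp_pos: [473.6, -254.8, 175.1]
ee_rot: [3.141, -0.001, 2.907]
contact_force: [0.3, 0.1, -1.4]
finger_gap: 0.697
```

```bash
python3 - <<'E'
from h import *
s=manip.sense(); print(s['tcp_pos'],s['ee_rot'],s['contact_force'],s['finger_gap'])
w=snap('wrist','w17')
cv2.imwrite('pics/z17.png',cv2.resize(w['img'][160:310,180:330],(600,600),interpolation=cv2.INTER_CUBIC))
E
```

```text
[ 473.63712682 -254.75285601  175.10918842] [ 3.14124190e+00 -8.24582194e-04  2.90746458e+00] [ 0.32495117  0.06422703 -1.43126324] 0.6965821467332547
```

View pics/z17.png

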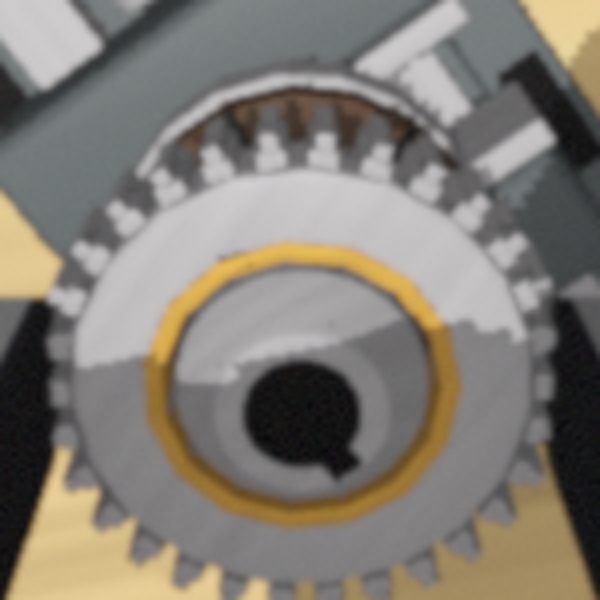

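Call:
arm_command(xyz=[[0,0,5],[0,0,10],[0,0,14],[0,0,18],[0,0,21]], twist=[[0,0,0],[0,0,0],[0,0,0],[0,0,0],[0,0,0]], grip=[-1,-1,-1,-1,-1])

```text
time: 15.1
tcp_pos: [473.2, -254.5, 153.1]
ee_rot: [3.141, -0.002, 2.908]
contact_force: [-0.5, 0.7, -2.8]
finger_gap: 0.699
```

Call:
arm_command(xyz=[[0,0,0.6],[0,0,1.2],[0,0,1.8],[0,0,2.4],[0,0,2.4]], twist=[[0,0,0],[0,0,0],[0,0,0],[0,0,0],[0,0,0]], grip=[-1,-1,-1,-1,-1])

```text
time: 15.6
tcp_pos: [473.2, -254.5, 151.7]
ee_rot: [3.141, -0.002, 2.908]
contact_force: [-1.6, 0.4, 5.9]
finger_gap: 0.696
```

Call:
arm_command(xyz=[[0,0,0],[0,0,0],[0,0,0],[0,0,0],[0,0,0]], twist=[[0,0,0],[0,0,0],[0,0,0],[0,0,0],[0,0,0]], grip=[0.7,0.8,1,1,1])

```text
time: 16.1
tcp_pos: [473.3, -254.6, 151.6]
ee_rot: [3.141, -0.002, 2.908]
contact_force: [-0.3, 1.0, 0.5]
finger_gap: 0.998
```

Call:
arm_command(xyz=[[0,0,-10],[0,0,-40],[0,0,-70],[0,0,-90],[0,0,-90]], twist=[[0,0,0],[0,0,0],[0,0,0],[0,0,0],[0,0,0]], grip=[1,1,1,1,1])

```text
time: 16.6
tcp_pos: [475.0, -255.4, 245.0]
ee_rot: [-3.141, 0.005, 2.907]
contact_force: [1.6, 0.0, -0.1]
finger_gap: 0.999
```

```bash
python3 - <<'E'
from h import *
s=manip.sense(); print(s['tcp_pos'],s['ee_rot'],s['contact_force'],s['finger_gap'])
w=snap('wrist','w18');shift((493,-19,195))
E
```

```text
[ 474.9604064  -255.42721833  245.02496082] [-3.14056831  0.00472268  2.90732841] [ 1.56590252  0.04408937 -0.10973967] 0.9993479577598104
shift [ 36.5 234.   48.2] twist [-0.02  0.1  -0.  ]
```

View pics/w18.png

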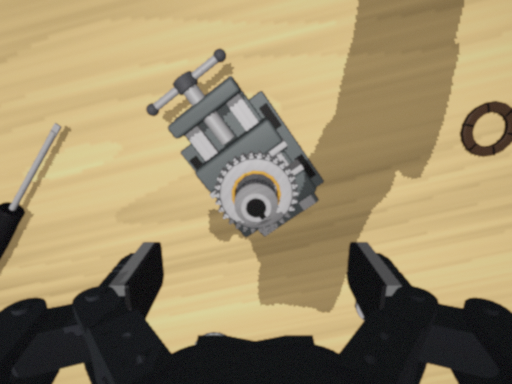

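Call:
arm_command(xyz=[[7,45,5],[14,90,14],[21,138,24],[29,184,36],[35,226,46]], twist=[[0,0,0],[0,0,0],[0,0,0],[0,0,0],[0,0,0]], grip=[1,1,1,1,1])

```text
time: 17.15
tcp_pos: [491.5, -24.9, 195.9]
ee_rot: [-3.141, -0.0, 2.908]
contact_force: [0.9, 0.8, 0.2]
finger_gap: 1.002
```

```bash
python3 - <<'E'
from h import *
w=snap('wrist','w19')
s=manip.sense(); print(s['tcp_pos'],s['ee_rot'],s['contact_force'],s['finger_gap'])
t=load('w18');e=dark(t['img'],(487,129)); print(p2w(t,e[0],3.5))
e=dark(w['img'],(255,175),80); print(e); P=p2w(w,e[0],3.5); print(P); shift((P[0],P[1],100))
E
```

```text
[491.7868986  -15.9531938  194.69842797] [ 3.13670364e+00 -2.89425715e-03  2.91886282e+00] [ 0.05951969  6.61009618 -0.77543336] 1.0026403652421496
[487.01524522 -23.36723839   3.5       ]
((258.1085510253906, 178.5249786376953), (51.86463928222656, 54.41923141479492), 175.59715270996094)
[487.14519625 -20.5613901    3.5       ]
shift [ 3.2 -6.  94.7] twist [ 0.28 -0.17 -0.  ]
```

View pics/w19.png

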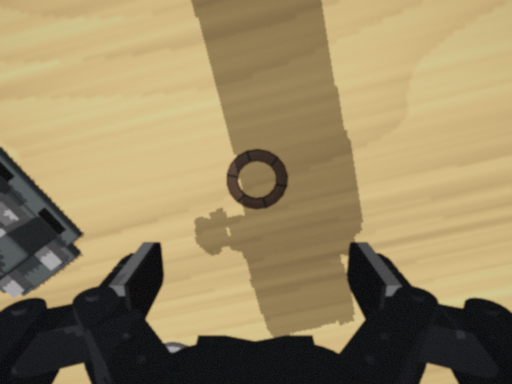

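Call:
arm_command(xyz=[[1,-2,25],[2,-4,55],[3,-6,80],[3,-6,94],[3,-6,94]], twist=[[0.3,-0.2,0],[0.3,-0.2,0],[0.3,-0.2,0],[0.3,-0.2,0],[0.3,-0.2,0]], grip=[1,1,1,1,1])

```text
time: 17.7
tcp_pos: [485.5, -20.8, 98.3]
ee_rot: [-3.14, -0.005, 2.919]
contact_force: [-0.6, 0.3, -0.1]
finger_gap: 0.996
```

```bash
python3 - <<'E'
from h import *
w=snap('wrist','w20')
s=manip.sense(); print(s['tcp_pos'],s['ee_rot'],s['contact_force'],s['finger_gap'])
e=dark(w['img'],(255,230),80); print(e); P=p2w(w,e[0],3.5); print(P); shift((P[0],P[1],72))
E
```

```text
[486.27732645 -20.75824844  99.50399404] [-3.14042816e+00 -2.74897779e-03  2.91888353e+00] [0.55635805 0.39418627 0.75085807] 1.0030456316792653
((254.43284606933594, 232.4361572265625), (79.38932800292969, 82.37142181396484), 49.52933120727539)
[487.15757748 -21.0726585    3.5       ]
shift [-1.  -0.1 27.5] twist [-0.07 -0.16  0.  ]
```

Call:
arm_command(xyz=[[-1,0,10],[-1,0,20],[-1,0,27],[-1,0,28],[-1,0,28]], twist=[[0,-0.2,0],[0,-0.2,0],[0,-0.2,0],[0,-0.2,0],[0,-0.2,0]], grip=[1,1,1,1,1])

```text
time: 18.25
tcp_pos: [487.1, -21.1, 71.0]
ee_rot: [-3.141, 0.0, 2.919]
contact_force: [0.1, -0.8, -0.1]
finger_gap: 1.0
```

```bash
python3 - <<'E'
from h import *
w=snap('wrist','w21')
s=manip.sense(); print(s['tcp_pos'],s['ee_rot'],s['contact_force'],s['finger_gap'])
for t in (75,100): e=dark(w['img'],(255,250),80,t); print(e); P=p2w(w,e[0],3.5); print(P); 
e=bore(w['img'],(255,249),thr=100); print(e);P=p2w(w,e[0],3.5); print(P); shift((P[0],P[1],71.5))
E
```

```text
[487.11686662 -21.13106975  71.27933844] [-3.14081491e+00  5.02771544e-04  2.91863820e+00] [-0.49324906 -1.05126002  0.37576767] 0.9993466989706344
((252.4941864013672, 250.75271606445312), (99.20703887939453, 107.27371215820312), 89.9815902709961)
[486.63511723 -21.73367734   3.5       ]
((252.56993103027344, 250.79693603515625), (100.23406982421875, 108.28490447998047), 89.74417114257812)
[486.66640007 -21.70304517   3.5       ]
((252.48870849609375, 250.98516845703125), (57.53727722167969, 65.86441040039062), 90.61526489257812)
[486.75621565 -21.76417469   3.5       ]
shift [ 0.2 -0.7 -0.2] twist [-0.04  0.03 -0.  ]
```

View pics/w21.png

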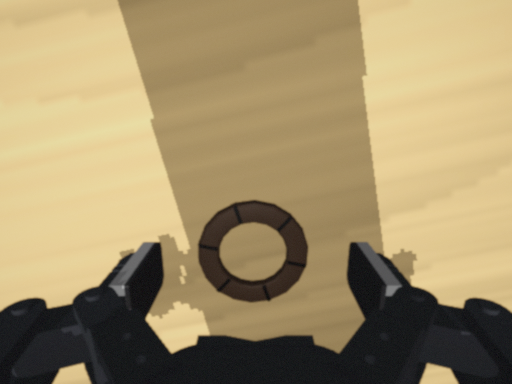

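Call:
arm_command(xyz=[[0.2,-1,0],[0.2,-1,0],[0.2,-1,0],[0.2,-1,0],[0.2,-1,0]], twist=[[0,0,0],[0,0,0],[0,0,0],[0,0,0],[0,0,0]], grip=[1,-1,-1,-1,-1])

```text
time: 18.8
tcp_pos: [486.8, -22.1, 72.4]
ee_rot: [-3.14, 0.001, 2.918]
contact_force: [-2.8, 0.2, 13.5]
finger_gap: 0.579
```

```bash
python3 - <<'E'
from h import *
w=snap('wrist','w22')
s=manip.sense(); print(s['tcp_pos'],s['ee_rot'],s['contact_force'],s['finger_gap'])
R,p=tool()
e=bore(w['img'],(255,249),thr=100); print(e);P=p2w(w,e[0],3.5); print(P,R.T@(P-p)); shift((474,-254.3,220))
E
```

```text
[486.79259542 -22.01607386  72.44159757] [-3.14049712e+00  1.42634706e-03  2.91834735e+00] [-2.73770804  0.58010004 12.89134152] 0.5827264712978257
((254.8185272216797, 249.55958557128906), (56.97768020629883, 65.67950439453125), 90.75196075439453)
[486.77422196 -21.62909455   3.5       ] [ 0.20192751  0.44883547 68.94092934]
shift [ -39.2 -229.5 -147.3] twist [-0.06  0.08 -0.  ]
```

View pics/w22.png

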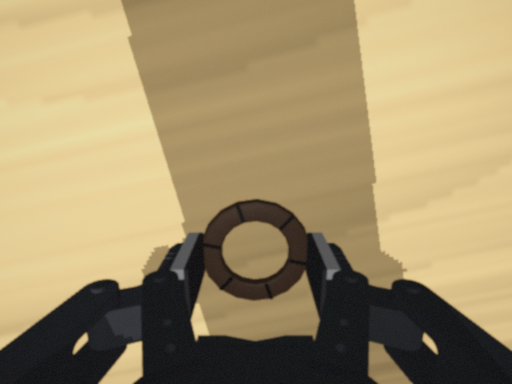

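Call:
arm_command(xyz=[[0,0,-40],[0,0,-85],[-5,-30,-120],[-13,-75,-140],[-21,-120,-147]], twist=[[0,0,0],[0,0,0],[0,0,0],[0,0,0],[0,0,0]], grip=[-1,-1,-1,-1,-1])

```text
time: 19.35
tcp_pos: [481.6, -144.4, 222.3]
ee_rot: [-3.14, 0.006, 2.921]
contact_force: [1.1, -1.5, -0.4]
finger_gap: 0.58
```

```bash
python3 - <<'E'
from h import *
s=manip.sense(); print(s['tcp_pos'],s['ee_rot'],s['contact_force'],s['finger_gap'])
shift((474,-254.5,218))
E
```

```text
[ 481.58490969 -144.44948708  222.33142669] [-3.14045185  0.00629497  2.92057215] [ 1.06625385 -1.53430561 -0.42624719] 0.5798465815324919
shift [ -16.7 -109.     4.6] twist [-0.07  0.36 -0.  ]
```

Call:
arm_command(xyz=[[-6,-40,2],[-12,-78,4],[-16,-102,4],[-16.7,-109,4.5],[-16.7,-109,4.5]], twist=[[0,0.4,0],[0,0.4,0],[0,0.4,0],[0,0.4,0],[0,0.4,0]], grip=[-1,-1,-1,-1,-1])

```text
time: 19.85
tcp_pos: [473.5, -254.9, 217.8]
ee_rot: [-3.141, -0.001, 2.919]
contact_force: [-0.6, 0.3, -0.4]
finger_gap: 0.58
```

```bash
python3 - <<'E'
from h import *
s=manip.sense(); print(s['tcp_pos'],s['ee_rot'],s['contact_force'],s['finger_gap'])
shift((473.9,-254.5,188))
E
```

```text
[ 473.53636055 -254.90420553  217.8319341 ] [-3.14070346e+00 -1.19524496e-03  2.91865119e+00] [-0.61876564  0.30150032 -0.36719107] 0.5801816726202297
shift [-0.3  0.5 29.8] twist [-0.05 -0.07  0.  ]
```

Call:
arm_command(xyz=[[-0.2,0.3,10],[-0.2,0.3,18],[-0.2,0.3,26],[-0.2,0.3,29],[-0.2,0.3,29]], twist=[[0,-0.1,0],[0,-0.1,0],[0,-0.1,0],[0,-0.1,0],[0,-0.1,0]], grip=[-1,-1,-1,-1,-1])

```text
time: 20.35
tcp_pos: [473.6, -253.9, 188.1]
ee_rot: [-3.141, -0.001, 2.92]
contact_force: [0.0, -0.2, -0.6]
finger_gap: 0.583
```

```bash
python3 - <<'E'
from h import *
s=manip.sense(); print(s['tcp_pos'],s['ee_rot'],s['contact_force'],s['finger_gap'])
w=snap('wrist','w23')
cv2.imwrite('pics/z23.png',cv2.resize(w['img'][160:310,180:330],(600,600),interpolation=cv2.INTER_CUBIC))
E
```

```text
[ 473.60063544 -253.94059621  188.07116096] [-3.14117038e+00 -9.01539773e-04  2.91975404e+00] [ 0.02931918 -0.20570082 -0.56731783] 0.5826598855568735
```

View pics/z23.png

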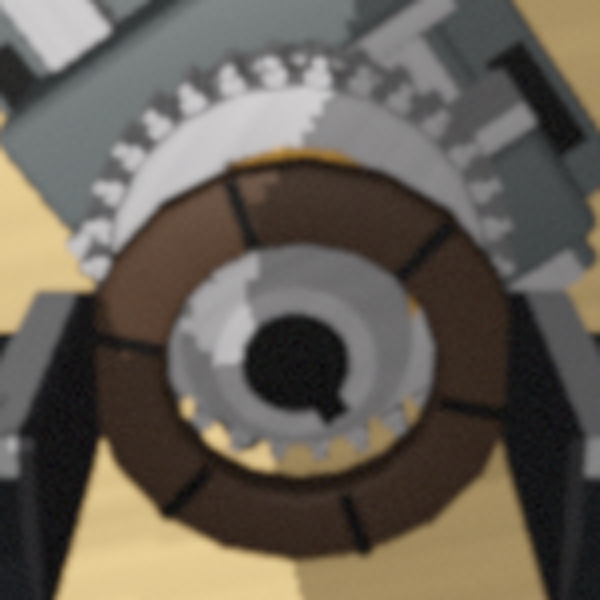

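Call:
arm_command(xyz=[[0,-0.5,4],[0,-0.5,8],[0,-0.5,12],[0,-0.5,16],[0,-0.5,20]], twist=[[0,0,0],[0,0,0],[0,0,0],[0,0,0],[0,0,0]], grip=[-1,-1,-1,-1,-1])

```text
time: 20.9
tcp_pos: [473.7, -254.7, 168.1]
ee_rot: [-3.141, -0.0, 2.919]
contact_force: [0.3, -0.4, -0.2]
finger_gap: 0.58
```

```bash
python3 - <<'E'
from h import *
s=manip.sense(); print(s['tcp_pos'],s['ee_rot'],s['contact_force'],s['finger_gap'])
w=snap('wrist','w24')
cv2.imwrite('pics/z24.png',cv2.resize(w['img'][160:310,180:330],(600,600),interpolation=cv2.INTER_CUBIC))
E
```

```text
[ 473.65574475 -254.73019037  168.12258739] [-3.14100169e+00 -1.45372020e-04  2.91933219e+00] [ 0.2632266  -0.43049572 -0.20600861] 0.5797565331899647
```

View pics/z24.png

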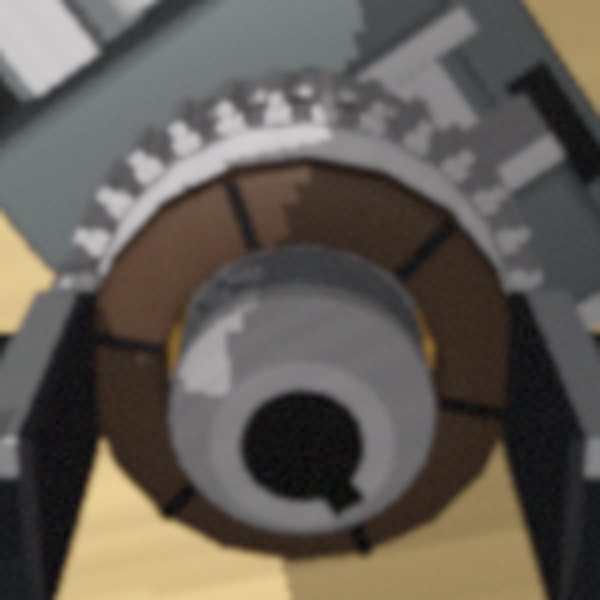

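Call:
arm_command(xyz=[[0,0,1.5],[0,0,3],[0,0,4.5],[0,0,6],[0,0,6]], twist=[[0,0,0],[0,0,0],[0,0,0],[0,0,0],[0,0,0]], grip=[-1,-1,-1,-1,-1])

```text
time: 21.45
tcp_pos: [473.3, -254.6, 161.4]
ee_rot: [-3.141, -0.001, 2.919]
contact_force: [0.1, -0.1, -0.7]
finger_gap: 0.582
```

Call:
arm_command(xyz=[[0,0,0.6],[0,0,1.2],[0,0,1.8],[0,0,2.4],[0,0,2.4]], twist=[[0,0,0],[0,0,0],[0,0,0],[0,0,0],[0,0,0]], grip=[-1,-1,-1,-1,-1])

```text
time: 21.95
tcp_pos: [473.4, -254.6, 160.5]
ee_rot: [-3.14, -0.001, 2.919]
contact_force: [-3.1, 1.9, 13.6]
finger_gap: 0.58
```

Call:
arm_command(xyz=[[0,0,0],[0,0,0],[0,0,0],[0,0,0],[0,0,0]], twist=[[0,0,0],[0,0,0],[0,0,0],[0,0,0],[0,0,0]], grip=[-1,0.6,0.8,1,1])

```text
time: 22.45
tcp_pos: [473.3, -254.6, 160.3]
ee_rot: [-3.141, -0.001, 2.919]
contact_force: [-0.0, -0.6, 0.4]
finger_gap: 1.003
```

Call:
arm_command(xyz=[[0,0,-10],[0,0,-40],[0,0,-70],[0,0,-85],[0,0,-85]], twist=[[0,0,0],[0,0,0],[0,0,0],[0,0,0],[0,0,0]], grip=[1,1,1,1,1])

```text
time: 22.95
tcp_pos: [474.7, -255.0, 248.1]
ee_rot: [-3.139, 0.004, 2.919]
contact_force: [-0.3, -0.8, -0.3]
finger_gap: 1.002
```

```bash
python3 - <<'E'
from h import *
s=manip.sense(); print(s['tcp_pos'],s['ee_rot'],s['contact_force'],s['finger_gap'])
w=snap('wrist','w25');shift((659,-152,195))
E
```

```text
[ 474.69651223 -255.01395009  248.07806305] [-3.13925177  0.00416479  2.91919427] [-0.33287584 -0.77284612 -0.25818724] 1.0022464115523315
shift [-157.8  141.2   51.6] twist [-0.1   0.09 -0.  ]
```

View pics/w25.png

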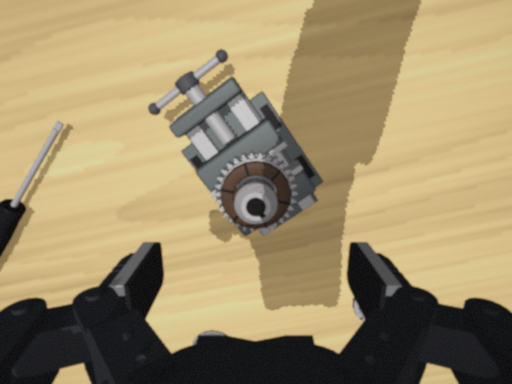

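Call:
arm_command(xyz=[[-35,31,2],[-71,63,10],[-107,95,22],[-140,125,35],[-157,141,48]], twist=[[0,0,0],[0,0,0],[0,0,0],[0,0,0],[0,0,0]], grip=[1,1,1,1,1])

```text
time: 23.5
tcp_pos: [660.8, -147.9, 196.7]
ee_rot: [3.141, 0.002, 2.923]
contact_force: [0.7, 1.1, -0.5]
finger_gap: 1.001
```

```bash
python3 - <<'E'
from h import *
w=snap('wrist','w26')
s=manip.sense(); print(s['tcp_pos'],s['ee_rot'],s['contact_force'],s['finger_gap'])
e=gray(w['img'],(255,175),80); print(e); P=p2w(w,e[0],6); print(P); shift((P[0],P[1],105))
E
```

```text
[ 661.76130768 -145.45588916  194.19507612] [3.13841780e+00 2.38871045e-04 2.92546557e+00] [ 3.24317425  0.96055062 -1.96142006] 1.0031949940223703
((249.30328369140625, 185.63970947265625), (58.40273666381836, 61.000282287597656), 89.83935546875)
[ 660.888714   -152.32285478    6.        ]
shift [-0.6 -7.2 89.2] twist [0.18 0.01 0.  ]
```

View pics/w26.png

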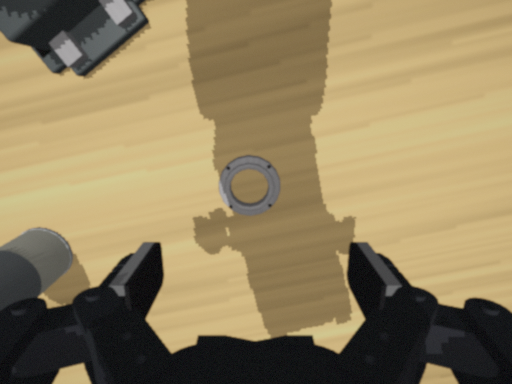

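Call:
arm_command(xyz=[[0,-2,25],[-0.5,-5,55],[-0.5,-7,80],[-0.5,-7,89],[-0.5,-7,89]], twist=[[0.2,0,0],[0.2,0,0],[0.2,0,0],[0.2,0,0],[0.2,0,0]], grip=[1,1,1,1,1])

```text
time: 24.05
tcp_pos: [659.3, -152.0, 103.0]
ee_rot: [-3.141, -0.004, 2.925]
contact_force: [0.2, 0.1, 0.1]
finger_gap: 1.002
```

```bash
python3 - <<'E'
from h import *
w=snap('wrist','w27')
s=manip.sense(); print(s['tcp_pos'],s['ee_rot'],s['contact_force'],s['finger_gap'])
e=gray(w['img'],(255,230),60,vmin=90); print(e); P=p2w(w,e[0],6); print(P); shift((P[0],P[1],74))
E
```

```text
[ 660.45015839 -151.9823524   104.69581484] [-3.14144341e+00 -1.09809511e-03  2.92540549e+00] [-0.09434724 -0.25043144  0.49649486] 0.9991271068880451
((253.96942138671875, 229.26748657226562), (87.34239959716797, 91.76528930664062), 89.77527618408203)
[ 659.99104962 -152.22482559    6.        ]
shift [ 0.4 -0.3 30.7] twist [-0.01 -0.06  0.  ]
```

View pics/w27.png

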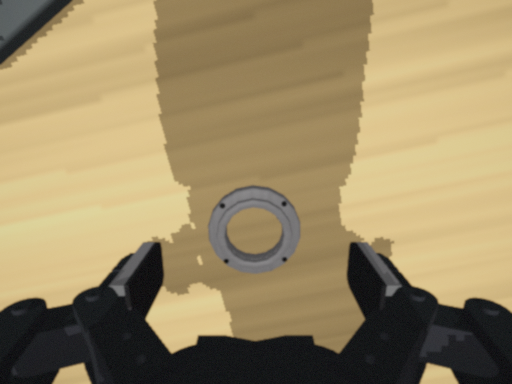

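Call:
arm_command(xyz=[[0.4,-0.7,12],[0.4,-0.7,24],[0.4,-0.7,30],[0.4,-0.7,31],[0.4,-0.7,31]], twist=[[0,0,0],[0,0,0],[0,0,0],[0,0,0],[0,0,0]], grip=[1,1,1,1,1])

```text
time: 24.6
tcp_pos: [659.9, -152.5, 73.5]
ee_rot: [-3.142, -0.001, 2.925]
contact_force: [1.1, 0.9, 0.3]
finger_gap: 1.0
```

```bash
python3 - <<'E'
from h import *
w=snap('wrist','w28')
s=manip.sense(); print(s['tcp_pos'],s['ee_rot'],s['contact_force'],s['finger_gap'])
e=gray(w['img'],(255,250),60,vmin=90); print(e); P=p2w(w,e[0],6); print(P); shift((P[0],P[1],74))
E
```

```text
[ 660.08283832 -152.49512731   73.82898516] [-3.14158752e+00 -7.19627348e-04  2.92547482e+00] [ 0.10387694 -0.35722079  0.2632166 ] 1.001548200875451
((254.40655517578125, 251.09640502929688), (102.42718505859375, 108.9646224975586), 89.56956481933594)
[ 659.70359687 -152.17911236    6.        ]
shift [ 0.4  0.2 -0.2] twist [-0.   -0.04  0.  ]
```

Call:
arm_command(xyz=[[0.3,0,0],[0.3,0,0],[0.3,0,0],[0.3,0,0],[0.3,0,0]], twist=[[0,0,0],[0,0,0],[0,0,0],[0,0,0],[0,0,0]], grip=[-1,-1,-1,-1,-1])

```text
time: 25.15
tcp_pos: [660.0, -152.6, 75.5]
ee_rot: [-3.141, 0.0, 2.925]
contact_force: [-2.1, 0.7, 7.6]
finger_gap: 0.579
```

```bash
python3 - <<'E'
from h import *
w=snap('wrist','w29')
s=manip.sense(); print(s['tcp_pos'],s['ee_rot'],s['contact_force'],s['finger_gap'])
shift((474,-254.4,222))
E
```

```text
[ 660.04330157 -152.61170894   75.54937609] [-3.14102972e+00  7.68291850e-05  2.92523010e+00] [-2.30543474  0.70458246  8.57433331] 0.571275687472088
shift [ 159.8 -139.4 -146.4] twist [-0.03  0.   -0.  ]
```

View pics/w29.png

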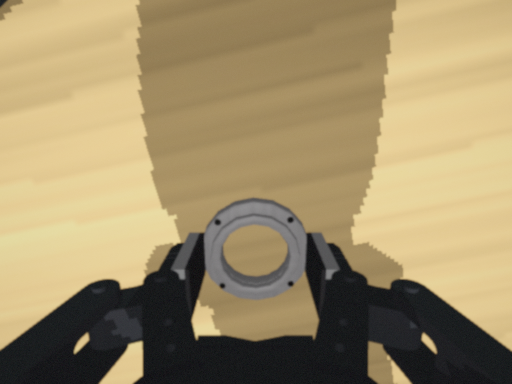

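Call:
arm_command(xyz=[[0,0,-40],[0,0,-85],[25,-22,-120],[55,-48,-140],[88,-77,-147]], twist=[[0,0,0],[0,0,0],[0,0,0],[0,0,0],[0,0,0]], grip=[-1,-1,-1,-1,-1])

```text
time: 25.7
tcp_pos: [558.2, -208.9, 225.4]
ee_rot: [-3.141, 0.005, 2.927]
contact_force: [0.4, -0.6, -1.6]
finger_gap: 0.572
```

```bash
python3 - <<'E'
from h import *
s=manip.sense(); print(s['tcp_pos'],s['ee_rot'],s['contact_force'],s['finger_gap'])
shift((474,-254.5,220))
E
```

```text
[ 558.16766186 -208.92957945  225.36735221] [-3.14070295  0.00549237  2.92691421] [ 0.35374009 -0.64416613 -1.5909998 ] 0.571591727857116
shift [ 72.6 -62.5   5. ] twist [-0.05  0.31 -0.  ]
```

Call:
arm_command(xyz=[[28,-24,2],[55,-47,4],[68,-59,5],[72.5,-62.5,5],[72.5,-62.5,5]], twist=[[0,0.3,0],[0,0.3,0],[0,0.3,0],[0,0.3,0],[0,0.3,0]], grip=[-1,-1,-1,-1,-1])

```text
time: 26.2
tcp_pos: [474.6, -254.5, 220.2]
ee_rot: [-3.141, 0.001, 2.927]
contact_force: [0.4, 0.3, -1.2]
finger_gap: 0.574
```

```bash
python3 - <<'E'
from h import *
s=manip.sense(); print(s['tcp_pos'],s['ee_rot'],s['contact_force'],s['finger_gap'])
shift((473.9,-254.5,195))
E
```

```text
[ 474.63759619 -254.5033377   220.17374546] [-3.14123137e+00  1.31582784e-03  2.92651316e+00] [ 0.37778926  0.27536085 -1.22177063] 0.5736517960970683
shift [ 0.8 -0.1 25.2] twist [-0.02  0.08 -0.  ]
```

Call:
arm_command(xyz=[[0.8,0,8],[0.8,0,16],[0.8,0,22],[0.8,0,25],[0.8,0,25]], twist=[[0,0,0],[0,0,0],[0,0,0],[0,0,0],[0,0,0]], grip=[-1,-1,-1,-1,-1])

```text
time: 26.7
tcp_pos: [473.9, -253.8, 194.3]
ee_rot: [3.141, 0.0, 2.927]
contact_force: [-0.2, -0.3, -0.9]
finger_gap: 0.572
```

```bash
python3 - <<'E'
from h import *
s=manip.sense(); print(s['tcp_pos'],s['ee_rot'],s['contact_force'],s['finger_gap'])
w=snap('wrist','w30')
cv2.imwrite('pics/z30.png',cv2.resize(w['img'][160:310,180:330],(600,600),interpolation=cv2.INTER_CUBIC))
E
```

```text
[ 473.9043558  -253.83005421  194.32304701] [3.14144200e+00 2.06225555e-05 2.92731025e+00] [-0.22340764 -0.33054776 -0.90509179] 0.5723298284814862
```

View pics/z30.png

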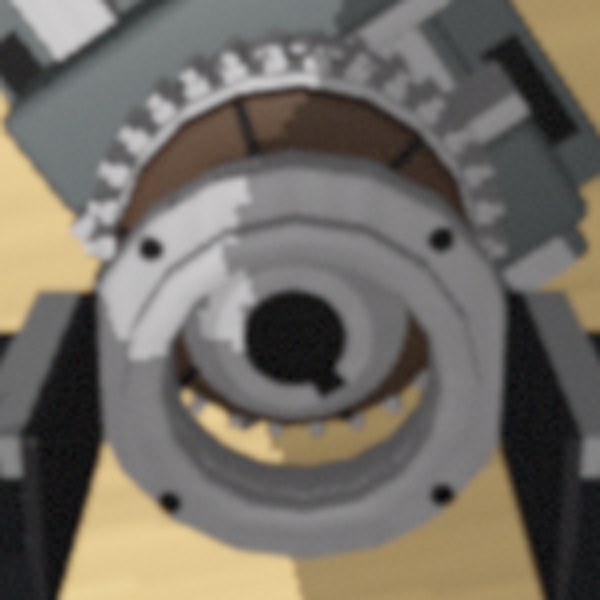

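Call:
arm_command(xyz=[[0.5,-0.6,4],[0.5,-0.6,8],[0.5,-0.6,12],[0.5,-0.6,16],[0.5,-0.6,18]], twist=[[0,0,0],[0,0,0],[0,0,0],[0,0,0],[0,0,0]], grip=[-1,-1,-1,-1,-1])

```text
time: 27.25
tcp_pos: [473.2, -254.4, 176.3]
ee_rot: [3.142, 0.0, 2.927]
contact_force: [0.3, -0.2, -1.6]
finger_gap: 0.57
```

```bash
python3 - <<'E'
from h import *
s=manip.sense(); print(s['tcp_pos'],s['ee_rot'],s['contact_force'],s['finger_gap'])
w=snap('wrist','w31')
cv2.imwrite('pics/z31.png',cv2.resize(w['img'][160:310,180:330],(600,600),interpolation=cv2.INTER_CUBIC))
E
```

```text
[ 473.23152501 -254.446764    176.27469076] [3.14154220e+00 1.54859050e-04 2.92701775e+00] [ 0.26554335 -0.19791083 -1.5976567 ] 0.5704893488727587
```

View pics/z31.png

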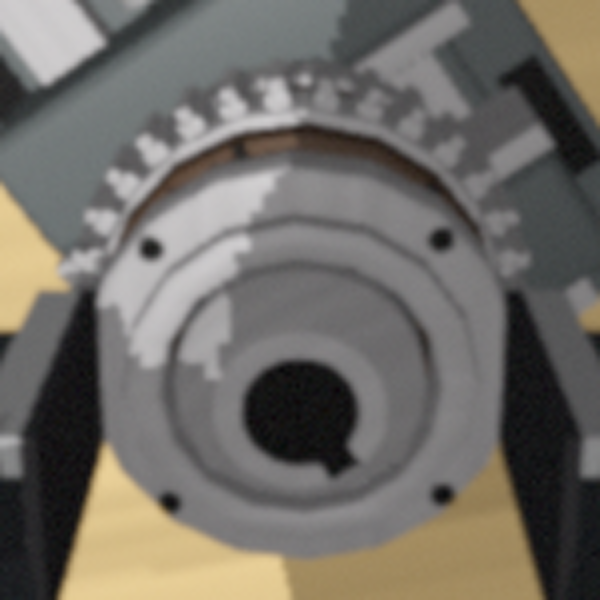

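Call:
arm_command(xyz=[[0,0,1.2],[0,0,2.4],[0,0,3.6],[0,0,5],[0,0,5]], twist=[[0,0,0],[0,0,0],[0,0,0],[0,0,0],[0,0,0]], grip=[-1,-1,-1,-1,-1])

```text
time: 27.8
tcp_pos: [473.1, -254.4, 171.0]
ee_rot: [3.141, -0.0, 2.927]
contact_force: [-0.4, -0.3, -0.4]
finger_gap: 0.572
```

Call:
arm_command(xyz=[[0,0,0.6],[0,0,1.2],[0,0,1.8],[0,0,2.2],[0,0,2.2]], twist=[[0,0,0],[0,0,0],[0,0,0],[0,0,0],[0,0,0]], grip=[-1,-1,-1,-1,-1])

```text
time: 28.3
tcp_pos: [473.1, -254.4, 169.6]
ee_rot: [-3.141, -0.0, 2.927]
contact_force: [-1.5, 0.8, 6.4]
finger_gap: 0.568
```

Contact at the expected height (169.6). Release and retreat.

Call:
arm_command(xyz=[[0,0,0],[0,0,0],[0,0,0],[0,0,0],[0,0,0]], twist=[[0,0,0],[0,0,0],[0,0,0],[0,0,0],[0,0,0]], grip=[-1,0.6,0.8,1,1])

```text
time: 28.8
tcp_pos: [473.2, -254.4, 169.5]
ee_rot: [-3.141, 0.0, 2.927]
contact_force: [-0.3, 0.4, -0.0]
finger_gap: 0.999
```

Call:
arm_command(xyz=[[0,0,-10],[0,0,-40],[0,0,-70],[0,0,-90],[0,0,-90]], twist=[[0,0,0],[0,0,0],[0,0,0],[0,0,0],[0,0,0]], grip=[1,1,1,1,1])

```text
time: 29.3
tcp_pos: [474.8, -255.0, 262.9]
ee_rot: [-3.14, 0.006, 2.927]
contact_force: [0.5, 0.5, -0.4]
finger_gap: 1.0
```

```bash
python3 - <<'E'
from h import *
s=manip.sense(); print(s['tcp_pos'],s['ee_rot'],s['contact_force'],s['finger_gap'])
w=snap('wrist','w32'); t=snap('side','s32')
a=cv2.resize(w['img'][110:260,180:330],(390,390),interpolation=cv2.INTER_CUBIC)
u=w2p(t,[[474,-254,85]])[0].astype(int); print(u)
b=cv2.resize(t['img'][u[1]-30:u[1]+30,u[0]-30:u[0]+30],(390,390),interpolation=cv2.INTER_CUBIC)
cv2.imwrite('pics/z32.png',np.hstack([a,b]))
E
```

```text
[ 474.78072375 -254.9550633   262.94607349] [-3.1396856   0.00635795  2.92695058] [ 0.51675825  0.4973234  -0.37960748] 1.00004879182147
[286 152]
```

View pics/z32.png

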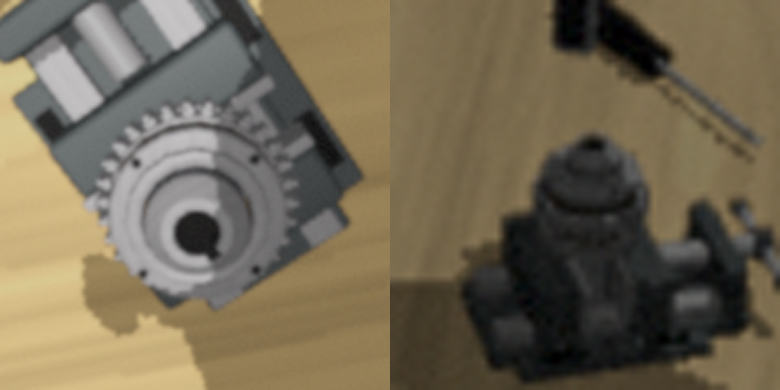

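The wrist crop shows the plate centred on the hub at (198,215), with the boss up and the gear teeth evenly visible around it. The side crop shows a level stack.

Call:
arm_command(xyz=[[0,0,0],[0,0,0],[0,0,0],[0,0,0],[0,0,0]], twist=[[0,0,0],[0,0,0],[0,0,0],[0,0,0],[0,0,0]], grip=[1,1,1,1,1])

```text
time: 29.9
tcp_pos: [473.0, -254.4, 259.7]
ee_rot: [-3.141, 0.0, 2.927]
contact_force: [0.7, 0.4, 0.4]
finger_gap: 0.998
```

```bash
python3 - <<'E'
from h import *
t=snap('top','t33'); a=load('top0')['img']
d=cv2.absdiff(a,t['img']).max(2)
for n,(u,v) in dict(can=(367,140),tray=(80,193),driver=(415,220)).items(): print(n,(d[v-25:v+25,u-25:u+25]>50).sum())
print(manip.job_done())
E
```

```text
can 474
tray 0
driver 1938
the job is handed in; nothing more can be done
None
```

View pics/t33.png

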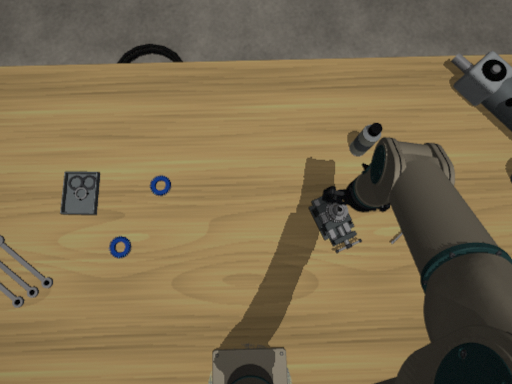

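The clutch is reassembled on the hub and the job is handed in, at about 30 s of the 104 s allowed. The order from the flange up is lining, gear, second lining, then the pressure plate with its boss up.

- **Placing:** I lowered each part down the sleeve while holding it. I let go only after feeling contact at the expected stack height, with contact forces of 4 to 14 N.
- **Stack check:** The last wrist and side pictures show the stack level and centred. The gripper was open and about 90 mm above the stack.
- **Bystanders:** In the last top picture the tray and the spray can are where they started. A pixel comparison with the first top picture flagged changes at the can and the screwdriver. In the picture, the arm hangs over both spots and hides most of the screwdriver. The side picture taken just before shows the screwdriver lying beside the vise, and I never went near it.
- **Not confirmed:** The screwdriver's position was not measured at the end, and the handing-in reported no verdict.
- **Measurements that disagreed:** The top and wrist cameras differed by about 2 to 4 mm on positions. I relied on the wrist camera and checked the fit through each bore before lowering.

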